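# Knock out the brass castings and weigh the batch

### The arm

A 6-joint arm with a two-finger parallel gripper is mounted at the origin on the work surface. World frame = base frame: x ahead of the robot, y to its left, z up, the work surface at z = 0. Lengths are in m, angles in rad, forces in N, time in s.
With the tool pointing down it reaches from about 0.375 to 0.975 m from the base axis. Payload 3.8 kg.
Tool frame: the origin (TCP) lies between the finger pads; the fingertips stand 11 mm ahead of it and the grasp point (between the pads) lies 8 mm behind it (env.tip_reach is the distance from the TCP to the fingertips, in m); z points along the fingers, y is the line along which they close (so a half turn about z gives the same grasp; the last joint's range is limited). The gripper opens to 88 mm and grips with 3 to 60 N. Pads are 18 mm wide; open, the fingers measure 123 mm over their backs; the gripper's body (75 mm by 187 mm) begins 45 mm behind the grasp point.
Start: joints at [-1.237, 0.264, 1.604, -0, 1.274, -0.037], TCP at [0.245, -0.629, 0.25] pointing down, gripper open.
Joint ranges: [-2.63, 2.63], [-0.94, 2.18], [0.31, 2.57], [-1.31, 4.45], [0, 2.66], [-2.55, 2.55]. Speed limits (rad/s): [2.57, 2.57, 3.14, 3.14, 3.14, 3.14].

### API

Orientations are given as a 3x3 rotation matrix whose columns are the frame's x, y, z axes.
In Python, from workcell import env gives the robot as it stands. The module is installed in compiled form; this text tells all that it offers.
- The arm moves only by the shell command python3 -m jog 'ROWS' [OPENING]. ROWS is JSON, a list of rows, each an object of numbers: "x", "y", "z": the shift along the tool's x, y, z scaled (see below); "ax", "ay", "az": the turn, a rotation vector about the tool's x, y, z scaled (see below). In form: [{"x": .., "y": .., "z": .., "ax": .., "ay": .., "az": ..}, ...]. A call has 1 to 8 rows; each row shifts and turns the commanded pose from where the row before left it, along the tool's axes as they then stand; what a row does not reach is not made up. The controller multiplies each number of a shift by 0.4 m and each number of a turn by 0.1 rad. A row lasts 1/10 s, in which the tool goes at most 50 mm and 8.59 degrees, less where a joint would pass 70% of its speed; a pose out of reach is approached as far as the arm can. A call with a number of a shift or a turn outside -1 to 1 is refused whole. A call with a gripper value outside its range is refused whole. OPENING is the closure, from 0 (fully open) to 1 (shut), set as the call begins (- or left out, the last holds). The fingers move at their own pace and stop on an object; the grip force is fixed at half the most. Time passes only in rows, so rows that do not move let the fingers close. It gives the time, the measured TCP pose, the force, the opening and the grip force at its end, in the units of the state.
- env.get_obs(): the state, without advancing time (a new reading comes with each control period).
- env.grab_frame(name): name is "side" or "top" or "wrist"; returns (picture, depth): 420x560x3 uint8, red, green, blue; 420x560 float32, m along the optical axis (not along the pixel's ray), 0 where there is no reading.
- env.camera_model(name): a dict with "K" (3x3 intrinsics, pixels), "k1" (the pictures are not rectified: a ray, as slopes to the right and down, at radius r is drawn at 1 + k1 r^2 times it, then the intrinsics apply), "T" (4x4, takes a point from camera to world coordinates). Camera axes: x right, y down, z forward; pixel columns grow to the right and rows downward; lengths in m; the calibration is good to about 2 mm. A picture is of the moment at which its call begins: read the wrist's pose just before it. camera_model takes no time and is no camera call; for the wrist camera it gives the pose at the moment of the call.
- env.hand_in(): hands the job in; it is judged then, once.
The state is a dict: "time": time; "joints": joint angles; "dq": joint speeds; "joint_efforts": joint torques, N m; "tool_pos": TCP position; "tcp_rot": TCP orientation; "force": force on the tool from outside, world axes, zero at the start; "wrist_torque": the same for the moment, N m; "width": finger opening in m; "gripper_force": force on a finger pad.
Only numpy, scipy, OpenCV 4.12 (cv2) and the standard library are available. Lean on these libraries where they do the work, as an engineer would, in place of code of your own. Each camera call takes 0.05 s, during which the arm holds its last target. There are 200 camera calls.

### The job

Knock every brass casting out of the mould by lifting the knockout rod under its pocket, and lay all of them in the pan of the scale, each on its own and not stacked. With the whole batch in the pan, slide the dust cover of the scale aside and press the key under it fully down for a moment to record the weight. Leave the cover slid fully back over the key, all knockout rods pushed fully down, the castings in the pan, and the other things on the bench where they are.

Things in the scene. Friction and masses are not known exactly. Their poses are not given: they have to be found in the camera images.
- mould: Fixed steel mould block, 96 mm (x) by 210 mm (y) by 75 mm high; origin at the centre of its underside, z up. Four open-topped rectangular pockets in a row along its y axis at y = -75, -25, 25, 75 mm, each 73 mm (x) by 27 mm (y) and 25 mm deep with a hole for a knockout rod in the middle of its floor. The rods' black grips stand along its -x side. The mould may stand left or right of the scale, turned by up to 0.25 rad.
- pan (a point): Centre of the inner floor of the scale's pan, a shallow aluminium tray 70 mm above the bench; axes as the scale's. Inside it is 182 mm (x) by 242 mm (y) with a rim 10 mm high. The pan is fixed to the scale.
- scale: Fixed white counter scale, 280 mm (x) by 250 mm (y); origin at the centre of its underside, z up. Its pan lies towards +x, its lower console deck (50 mm above the bench) with the key and dust cover towards -x.
- key (a joint): Grey round weight-record key, 26 mm across, that moves straight down: 0 up, 0.006 m fully down; springs back, about 5 N when fully down. It counts as pressed beyond 0.004 m. It cannot be reached while the cover is over it.
- key_top (a point): Centre of the key's top face, 66 mm above the bench when up.
- cover (a joint): Dust cover over the key, a grey channel open at both ends, 52 mm (x) by 64 mm (y), top face 78 mm above the bench. It slides along the scale's +y: 0 closed over the key, 0.075 m fully open (the key is clear from about 0.065 m). It stays where left; about 2 N to move.
- cover_grip (a point): Middle of the upright rib on top of the cover, 92 mm above the bench. The rib is 40 mm long (along the scale's x), 10 mm thick (along y) and rises from the cover's top face at 78 mm to 102 mm above the bench.
- bar0: Brass bar casting, 70 mm (its x) by 24 mm (its y) by 22 mm (its z), about 0.28 kg; origin at its centre. Starts lying in the pocket at y = -75 mm of the mould, along the mould's x, its top 3 mm below the block's top, so that it cannot be gripped until raised. Absent in some starts (None from the start): that pocket is then empty.
- rod0 (a joint): Knockout rod under the pocket at y = -75 mm: 0 fully down, 0.022 m fully up, straight vertical travel. It is raised or pushed down by its black grip, needs about 9 to 13 N to lift with a casting and 6 N to push down, and stays where left. Fully up, the casting stands 18 mm out of the block, its lowest 4 mm still guided by the pocket.
- rod0_grip (a point): Centre of that rod's black grip, a bar 12 mm (mould's x) by 34 mm (mould's y) by 18 mm high, 60 mm to the -x side of the middle of its pocket, centre 105 mm above the bench when the rod is down (30 mm above the block's top); it moves with the rod.
- bar1: Brass bar casting, 70 mm (its x) by 24 mm (its y) by 22 mm (its z), about 0.28 kg; origin at its centre. Starts lying in the pocket at y = -25 mm of the mould, along the mould's x, its top 3 mm below the block's top, so that it cannot be gripped until raised. Absent in some starts (None from the start): that pocket is then empty.
- rod1 (a joint): Knockout rod under the pocket at y = -25 mm: 0 fully down, 0.022 m fully up, straight vertical travel. It is raised or pushed down by its black grip, needs about 9 to 13 N to lift with a casting and 6 N to push down, and stays where left. Fully up, the casting stands 18 mm out of the block, its lowest 4 mm still guided by the pocket.
- rod1_grip (a point): Centre of that rod's black grip, a bar 12 mm (mould's x) by 34 mm (mould's y) by 18 mm high, 60 mm to the -x side of the middle of its pocket, centre 105 mm above the bench when the rod is down (30 mm above the block's top); it moves with the rod.
- bar2: Brass bar casting, 70 mm (its x) by 24 mm (its y) by 22 mm (its z), about 0.28 kg; origin at its centre. Starts lying in the pocket at y = 25 mm of the mould, along the mould's x, its top 3 mm below the block's top, so that it cannot be gripped until raised. Absent in some starts (None from the start): that pocket is then empty.
- rod2 (a joint): Knockout rod under the pocket at y = 25 mm: 0 fully down, 0.022 m fully up, straight vertical travel. It is raised or pushed down by its black grip, needs about 9 to 13 N to lift with a casting and 6 N to push down, and stays where left. Fully up, the casting stands 18 mm out of the block, its lowest 4 mm still guided by the pocket.
- rod2_grip (a point): Centre of that rod's black grip, a bar 12 mm (mould's x) by 34 mm (mould's y) by 18 mm high, 60 mm to the -x side of the middle of its pocket, centre 105 mm above the bench when the rod is down (30 mm above the block's top); it moves with the rod.
- bar3: Brass bar casting, 70 mm (its x) by 24 mm (its y) by 22 mm (its z), about 0.28 kg; origin at its centre. Starts lying in the pocket at y = 75 mm of the mould, along the mould's x, its top 3 mm below the block's top, so that it cannot be gripped until raised. Absent in some starts (None from the start): that pocket is then empty.
- rod3 (a joint): Knockout rod under the pocket at y = 75 mm: 0 fully down, 0.022 m fully up, straight vertical travel. It is raised or pushed down by its black grip, needs about 9 to 13 N to lift with a casting and 6 N to push down, and stays where left. Fully up, the casting stands 18 mm out of the block, its lowest 4 mm still guided by the pocket.
- rod3_grip (a point): Centre of that rod's black grip, a bar 12 mm (mould's x) by 34 mm (mould's y) by 18 mm high, 60 mm to the -x side of the middle of its pocket, centre 105 mm above the bench when the rod is down (30 mm above the block's top); it moves with the rod.
- vase: Small brass vase, 100 mm high, 68 mm across; bystander, origin at the centre of its foot.
- jar: Amber glass jar, 90 mm high, 60 mm across; bystander, origin at the centre of its foot.
- brush: Hand brush lying on the bench; bystander, origin near its middle, on its underside.
There are look-alikes about, which are no part of the job. What is shaped like the bar2 but purple or red is not meant.

How it is judged:
By the outcome, as a careful person would: the job done as asked, in the order asked, and still so for the second after the job is handed in, with the robot touching nothing.
Of bar0, bar1, bar2, bar3 only 2 to 4 are there at a start; the rules pass over those that are not, and their reading is None.
At some moment in a run one of bar0, bar1, bar2, bar3 may be knocked a few centimetres aside while the robot is not near it.
Once in a run the grip may slacken for a moment while it holds something.
It also fails if it takes over 210 s, if anything falls off the work surface, if the arm or the gripper's body presses on something with over 40 N, if the wrist force passes 120 N, or if a joint passes its speed limit or range.

## Working session

There is one attempt and no reset: what is moved stays moved. The work goes in short steps, Python scripts to look and compute and a shell command to move; the robot and the scene stay as the last step left them, time stands still between calls to the robot, and variables do not carry over. Pictures are saved under pics/ and viewed, at most 14 in all, crops included, and the job is handed in when it is done.

```bash
mkdir -p pics; cat > h.py <<'E'
import numpy as np,cv2
from workcell import env
def snap(n,f):
    M=env.camera_model(n);im,d=env.grab_frame(n)
    cv2.imwrite('pics/%s.png'%f,im[:,:,::-1]);np.savez('pics/%s.npz'%f,im=im,d=d,K=M['K'],k1=M['k1'],T=M['T']);return im,d
def ray(f,u,v):
    z=np.load('pics/%s.npz'%f);K=z['K'];k1=float(z['k1']);a=np.array([(u-K[0,2])/K[0,0],(v-K[1,2])/K[1,1]]);b=a.copy()
    for _ in range(20): b=a/(1+k1*(b@b))
    return z,np.array([b[0],b[1],1.])
def at_z(f,u,v,h):
    z,r=ray(f,u,v);T=z['T'];w=T[:3,:3]@r;o=T[:3,3];return o+w*(h-o[2])/w[2]
def by_depth(f,u,v):
    z,r=ray(f,u,v);T=z['T'];return T[:3,:3]@(r*z['d'][int(round(v)),int(round(u))])+T[:3,3]
def st():
    s=env.get_obs();print(round(s['time'],2),np.round(s['tool_pos'],4),np.round(s['tcp_rot'],3).tolist(),'F',np.round(s['force'],1),'w',round(float(s['width']),4),'g',round(float(s['gripper_force']),1),'j',np.round(s['joints'],2));return s
E
python3 - <<'E'
from h import *
st();snap('top','t0');snap('side','s0')
E
```

```text
0.0 [ 0.2444 -0.6285  0.2484] [[0.932, 0.362, -0.001], [0.362, -0.932, 0.002], [0.0, -0.002, -1.0]] F [-0.8 -0.4  0.2] w 0.088 g 0.0 j [-1.24  0.26  1.61 -0.    1.27 -0.04]
```

View pics/t0.png

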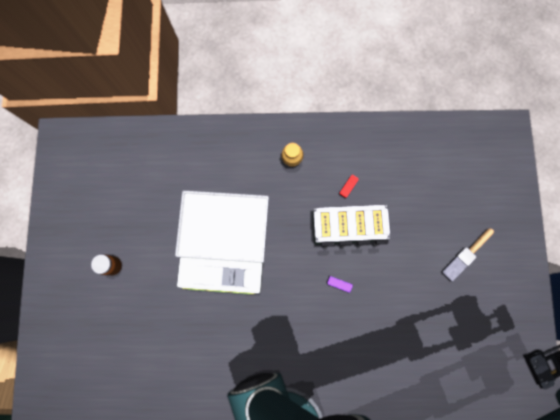

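View pics/s0.png

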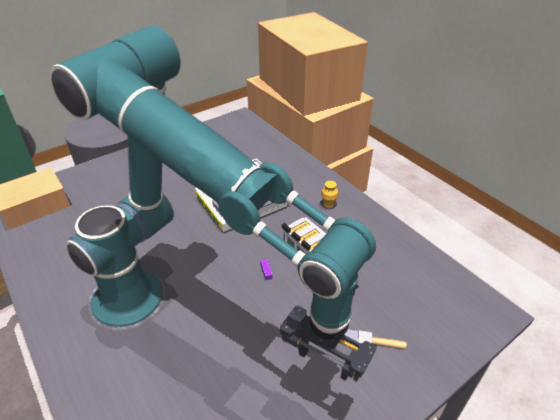

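The top view shows the mould at about (352,225) with four yellow castings, the scale at about (222,242), its cover at (233,277), the jar at left (105,265), the vase at (292,155), the brush at (467,255), and red and purple decoys. I'll enlarge it next.

```bash
python3 - <<'E'
import cv2
im=cv2.imread('pics/t0.png')
cv2.imwrite('pics/t0c.png',cv2.resize(im[180:305,165:405],(792,412),interpolation=cv2.INTER_CUBIC))
E
```

```text
(no output)
```

View pics/t0c.png

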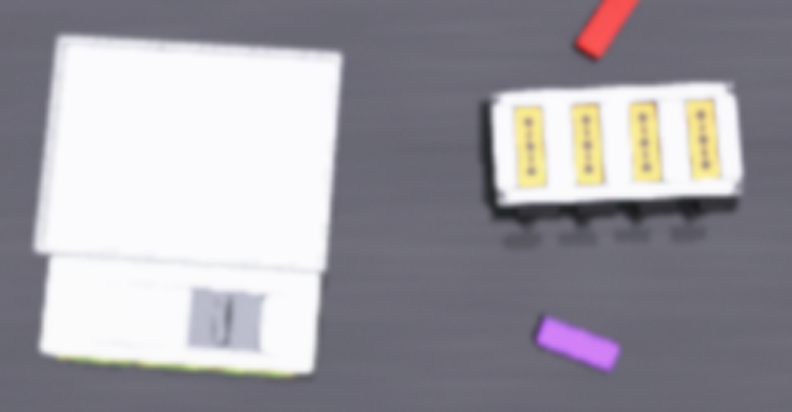

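The four bars show at crop (531,147), (588,145), (646,142) and (703,139). The pan corners are near (60,37), (341,53), (325,270) and (37,252), and the cover is at (226,320) with its rib upright.

```bash
python3 - <<'E'
from h import *
f=lambda u,v,h:at_z('t0',165+(u+.5)/3.3-.5,180+(v+.5)/3.3-.5,h)
B=[f(*p,.072) for p in [(703,139),(646,142),(588,145),(531,147)]]
for b in B: print(np.round(b,4), end=' ')
d=B[3]-B[0];print('yaw mould',np.arctan2(-d[0],d[1]))
P=[f(*p,.08) for p in [(60,37),(341,53),(325,270),(37,252)]]
print(np.round(P,4),np.mean(P,0))
for a,b in((0,1),(3,2)):
  d=P[a]-P[b];print('yaw sc',np.arctan2(-d[0],d[1]),np.linalg.norm(d))
print('cover',f(226,320,.078), 'bydepth', by_depth('t0',230,279))
# bar yaw
for a,b in (((529,106),(533,187)),((701,99),(708,178))):
  p,q=f(*a,.072),f(*b,.072);d=p-q;print(np.arctan2(d[1],d[0]),np.linalg.norm(d))
for n in [(105,265),(292,155),(467,262)]: print(n,at_z('t0',*n,.09))
st()
E
```

```text
[ 0.5835 -0.278   0.072 ] [ 0.5814 -0.2283  0.072 ] [ 0.5793 -0.1778  0.072 ] [ 0.5781 -0.1282  0.072 ] yaw mould 0.03598969980862496
[[0.68   0.2867 0.08  ]
 [0.6622 0.037  0.08  ]
 [0.4724 0.0511 0.08  ]
 [0.4896 0.3004 0.08  ]] [0.57605088 0.16877445 0.08      ]
yaw sc -0.07100514215564177 0.250357783817083
yaw sc -0.06915470941195793 0.24989852748362368
cover [0.43058574 0.13588498 0.078     ] bydepth [0.42346418 0.14155702 0.10018577]
0.022774731498959953 0.07143691575450578
0.03956386538255861 0.06974041136142141
(105, 265) [0.46458226 0.50075896 0.09      ]
(292, 155) [ 0.7810836  -0.03411935  0.09      ]
(467, 262) [ 0.46452944 -0.51756249  0.09      ]
0.1 [ 0.2444 -0.6286  0.2485] [[0.932, 0.362, -0.001], [0.362, -0.932, 0.002], [0.0, -0.002, -1.0]] F [ 0.6 -0.5 -0.1] w 0.0882 g 0.0 j [-1.24  0.26  1.61  0.    1.27 -0.04]
```

```bash
cat >> h.py <<'E'
def go(x,y,z,yaw=None,rows=1):
    s=env.get_obs();R=np.array(s['tcp_rot']);d=R.T@(np.array([x,y,z])-s['tool_pos'])/.4
    cy=np.arctan2(R[1,0],R[0,0]);a=0 if yaw is None else -((yaw-cy+np.pi)%(2*np.pi)-np.pi)/.1
    print('go units',np.round(d,4),'perrow',np.round(d/rows,4),'az',round(a,2),'yaw',round(cy,4),'minrows %.1f'%(np.linalg.norm(d)*8))
E
python3 -m jog '[{"x":0.12,"y":-0.07},{"x":0.12,"y":-0.07},{"x":0.12,"y":-0.07},{"x":0.12,"y":-0.07},{"x":0.12,"y":-0.07},{"x":0.12,"y":-0.07},{"x":0.12,"y":-0.07},{"x":0.12,"y":-0.07}]' 0
python3 -m jog '[{"az":-1},{"az":-1},{"az":-1},{"az":-1},{"az":-1},{"az":-1},{"az":-1},{"az":-1}]'
python3 -m jog '[{"az":-1},{"az":-1},{"az":-1},{"az":-1},{"az":-0.36},{},{}]'
python3 - <<'E'
from h import *
snap('wrist','w0');st()
go(.5235,-.28,.25,1.607)
E
```

```text
0.15 [ 0.2444 -0.6286  0.2487] [[0.932, 0.362, -0.001], [0.362, -0.932, 0.002], [0.0, -0.002, -1.0]] F [-0.4 -0.5  0. ] w 0.0881 g 0.0 j [-1.24  0.26  1.61 -0.    1.27 -0.04]
go units [ 0.9662 -0.5595 -0.0023] perrow [ 0.9662 -0.5595 -0.0023] az -12.36 yaw 0.3708 minrows 8.9invalid input
invalid input
invalid input
```

View pics/w0.png

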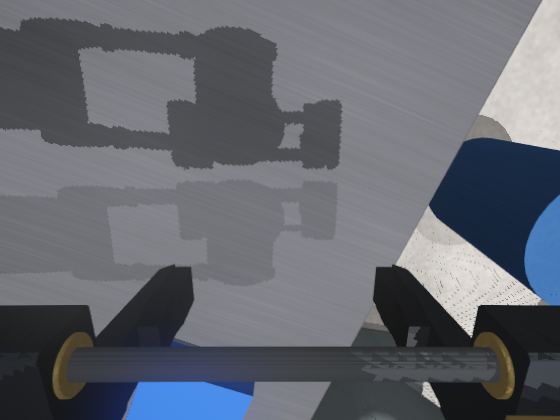

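The wrist view shows only bare bench because the arm has not moved. The rows apparently need all six keys.

```bash

python3 -m jog '[{"x":0.12,"y":-0.07,"z":0,"ax":0,"ay":0,"az":0},{"x":0.12,"y":-0.07,"z":0,"ax":0,"ay":0,"az":0},{"x":0.12,"y":-0.07,"z":0,"ax":0,"ay":0,"az":0},{"x":0.12,"y":-0.07,"z":0,"ax":0,"ay":0,"az":0},{"x":0.12,"y":-0.07,"z":0,"ax":0,"ay":0,"az":0},{"x":0.12,"y":-0.07,"z":0,"ax":0,"ay":0,"az":0},{"x":0.12,"y":-0.07,"z":0,"ax":0,"ay":0,"az":0},{"x":0.12,"y":-0.07,"z":0,"ax":0,"ay":0,"az":0}]' 0
```

```text
time: 0.95
tool_pos: [0.4943, -0.3142, 0.2495]
tcp_rot: [[0.932, 0.362, -0.0], [0.362, -0.932, 0.0], [-0.0, -0.0, -1.0]]
force: [-0.2, -0.1, 0.9]
width: 0.0884
gripper_force: 0.0
```

```bash

python3 -m jog '[{"x":0,"y":0,"z":0,"ax":0,"ay":0,"az":-1},{"x":0,"y":0,"z":0,"ax":0,"ay":0,"az":-1},{"x":0,"y":0,"z":0,"ax":0,"ay":0,"az":-1},{"x":0,"y":0,"z":0,"ax":0,"ay":0,"az":-1},{"x":0,"y":0,"z":0,"ax":0,"ay":0,"az":-1},{"x":0,"y":0,"z":0,"ax":0,"ay":0,"az":-1},{"x":0,"y":0,"z":0,"ax":0,"ay":0,"az":-1},{"x":0,"y":0,"z":0,"ax":0,"ay":0,"az":-1}]' 0
python3 -m jog '[{"x":0,"y":0,"z":0,"ax":0,"ay":0,"az":-1},{"x":0,"y":0,"z":0,"ax":0,"ay":0,"az":-1},{"x":0,"y":0,"z":0,"ax":0,"ay":0,"az":-1},{"x":0,"y":0,"z":0,"ax":0,"ay":0,"az":-1},{"x":0,"y":0,"z":0,"ax":0,"ay":0,"az":-0.36},{"x":0,"y":0,"z":0,"ax":0,"ay":0,"az":0},{"x":0,"y":0,"z":0,"ax":0,"ay":0,"az":0}]'
python3 - <<'E'
from h import *
snap('wrist','w1');st()
go(.5235,-.28,.25,1.607)
E
```

```text
time: 1.75
tool_pos: [0.4934, -0.3159, 0.2493]
tcp_rot: [[0.386, 0.923, -0.001], [0.923, -0.386, 0.0], [0.0, -0.001, -1.0]]
force: [-0.2, 0.4, 0.0]
width: 0.088
gripper_force: 0.0
time: 2.45
tool_pos: [0.4934, -0.316, 0.2494]
tcp_rot: [[-0.035, 0.999, -0.0], [0.999, 0.035, 0.0], [0.0, -0.0, -1.0]]
force: [0.7, -0.3, -0.2]
width: 0.088
gripper_force: 0.0
2.5 [ 0.4935 -0.316   0.2495] [[-0.035, 0.999, -0.0], [0.999, 0.035, 0.0], [0.0, -0.0, -1.0]] F [ 0.3  0.1 -0.2] w 0.088 g 0.0 j [-0.61  0.1   1.8   0.    1.25 -0.65]
go units [ 0.0872  0.0781 -0.0013] perrow [ 0.0872  0.0781 -0.0013] az -0.01 yaw 1.606 minrows 0.9
```

View pics/w1.png

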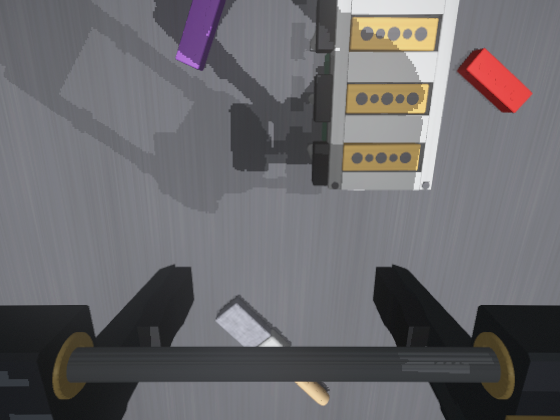

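The wrist view shows bar0 at (382,158), bar1 at (388,99), bar2 at (393,34) and the black grips at about (320,163), (323,98) and (326,25).

```bash
python3 - <<'E'
from h import *
for p in [(382,158),(388,99),(393.5,34)]: print(np.round(at_z('w1',*p,.072),4))
for p in [(320,163),(323,98),(326,25)]: print(np.round(at_z('w1',*p,.114),4),np.round(by_depth('w1',*p),4))
E
```

```text
[ 0.5823 -0.2792  0.072 ]
[ 0.5808 -0.2285  0.072 ]
[ 0.5784 -0.1787  0.072 ]
[ 0.5214 -0.2785  0.114 ] [ 0.5215 -0.2787  0.1127]
[ 0.5202 -0.2299  0.114 ] [ 0.5203 -0.2299  0.1126]
[ 0.5187 -0.1819  0.114 ] [ 0.5188 -0.1816  0.1124]
```

```bash

python3 -m jog '[{"x":0.087,"y":0.0745,"z":0,"ax":0,"ay":0,"az":0},{"x":0,"y":0,"z":0.1,"ax":0,"ay":0,"az":0},{"x":0,"y":0,"z":0.1,"ax":0,"ay":0,"az":0},{"x":0,"y":0,"z":0.1,"ax":0,"ay":0,"az":0},{"x":0,"y":0,"z":0.08,"ax":0,"ay":0,"az":0},{"x":0,"y":0,"z":0,"ax":0,"ay":0,"az":0}]' 0
python3 -m jog '[{"x":0,"y":0,"z":0,"ax":0,"ay":0,"az":0},{"x":0,"y":0,"z":0,"ax":0,"ay":0,"az":0},{"x":0,"y":0,"z":0,"ax":0,"ay":0,"az":0},{"x":0,"y":0,"z":0,"ax":0,"ay":0,"az":0},{"x":0,"y":0,"z":0,"ax":0,"ay":0,"az":0},{"x":0,"y":0,"z":0,"ax":0,"ay":0,"az":0}]' 1
python3 -m jog '[{"x":0,"y":0,"z":-0.01,"ax":0,"ay":0,"az":0},{"x":0,"y":0,"z":-0.015,"ax":0,"ay":0,"az":0},{"x":0,"y":0,"z":-0.015,"ax":0,"ay":0,"az":0},{"x":0,"y":0,"z":-0.015,"ax":0,"ay":0,"az":0},{"x":0,"y":0,"z":-0.003,"ax":0,"ay":0,"az":0},{"x":0,"y":0,"z":0,"ax":0,"ay":0,"az":0},{"x":0,"y":0,"z":0,"ax":0,"ay":0,"az":0}]'
```

```text
time: 3.1
tool_pos: [0.5182, -0.2778, 0.0921]
tcp_rot: [[-0.036, 0.999, -0.009], [0.999, 0.036, 0.006], [0.006, -0.009, -1.0]]
force: [-0.4, 0.3, 0.4]
width: 0.0884
gripper_force: 0.0
time: 3.7
tool_pos: [0.5224, -0.2804, 0.0984]
tcp_rot: [[-0.036, 0.999, 0.001], [0.999, 0.036, -0.001], [-0.001, 0.001, -1.0]]
force: [-0.4, 0.2, -0.8]
width: 0.042
gripper_force: 0.0
time: 4.4
tool_pos: [0.5222, -0.2803, 0.1208]
tcp_rot: [[-0.036, 0.999, 0.0], [0.999, 0.036, -0.0], [-0.0, 0.0, -1.0]]
force: [1.8, -0.3, -3.0]
width: 0.0114
gripper_force: 30.0
```

```bash

python3 -m jog '[{"x":0,"y":0,"z":0,"ax":0,"ay":0,"az":0},{"x":0,"y":0,"z":0,"ax":0,"ay":0,"az":0},{"x":0,"y":0,"z":0,"ax":0,"ay":0,"az":0},{"x":0,"y":0,"z":0.02,"ax":0,"ay":0,"az":0},{"x":0,"y":0,"z":0.02,"ax":0,"ay":0,"az":0},{"x":0,"y":0,"z":0.02,"ax":0,"ay":0,"az":0},{"x":0,"y":0,"z":0,"ax":0,"ay":0,"az":0}]' 0.6
python3 -m jog '[{"x":0,"y":0,"z":0,"ax":0,"ay":0,"az":0},{"x":0,"y":0,"z":0,"ax":0,"ay":0,"az":0},{"x":0,"y":0,"z":0,"ax":0,"ay":0,"az":0},{"x":0,"y":0,"z":0,"ax":0,"ay":0,"az":0},{"x":0,"y":0,"z":0,"ax":0,"ay":0,"az":0},{"x":0,"y":0,"z":0,"ax":0,"ay":0,"az":0}]' 1
python3 -m jog '[{"x":0,"y":0,"z":-0.01,"ax":0,"ay":0,"az":0},{"x":0,"y":0,"z":-0.015,"ax":0,"ay":0,"az":0},{"x":0,"y":0,"z":-0.015,"ax":0,"ay":0,"az":0},{"x":0,"y":0,"z":-0.015,"ax":0,"ay":0,"az":0},{"x":0,"y":0,"z":-0.006,"ax":0,"ay":0,"az":0},{"x":0,"y":0,"z":0,"ax":0,"ay":0,"az":0},{"x":0,"y":0,"z":0,"ax":0,"ay":0,"az":0}]'
python3 -c "
from h import *
snap('top','t1');a=np.load('pics/t0.npz')
print(by_depth('t0',377,222),by_depth('t1',377,222),by_depth('t1',360,223))"
```

```text
time: 5.1
tool_pos: [0.5208, -0.2794, 0.0947]
tcp_rot: [[-0.036, 0.999, -0.003], [0.999, 0.036, 0.002], [0.002, -0.003, -1.0]]
force: [-0.7, -0.1, -0.2]
width: 0.0353
gripper_force: 0.0
time: 5.7
tool_pos: [0.5222, -0.2804, 0.0973]
tcp_rot: [[-0.036, 0.999, 0.0], [0.999, 0.036, -0.0], [-0.0, 0.0, -1.0]]
force: [-1.8, 0.6, 1.8]
width: 0.0115
gripper_force: 30.0
time: 6.4
tool_pos: [0.5221, -0.2803, 0.1178]
tcp_rot: [[-0.036, 0.999, 0.0], [0.999, 0.036, -0.0], [-0.0, 0.0, -1.0]]
force: [8.0, -6.4, -20.7]
width: 0.0116
gripper_force: 30.0
[ 0.58278555 -0.27590485  0.07242274] [ 0.56532245 -0.25258484  0.18491027] [ 0.58119736 -0.22788749  0.06737741]
```

```bash

python3 -m jog '[{"x":0,"y":0,"z":0,"ax":0,"ay":0,"az":0},{"x":0,"y":0,"z":0,"ax":0,"ay":0,"az":0},{"x":0,"y":0,"z":0,"ax":0,"ay":0,"az":0},{"x":0,"y":0,"z":0,"ax":0,"ay":0,"az":0},{"x":0,"y":0,"z":-0.06,"ax":0,"ay":0,"az":0},{"x":0,"y":0,"z":-0.06,"ax":0,"ay":0,"az":0},{"x":0,"y":0,"z":0,"ax":0,"ay":0,"az":0},{"x":0,"y":0,"z":0,"ax":0,"ay":0,"az":0}]' 0.5
python3 -c "
from h import *
snap('top','t2');print(by_depth('t2',377,222),by_depth('t2',379,222));st();go(.5192,-.181,.0973,1.607)"
```

```text
time: 7.25
tool_pos: [0.5226, -0.2805, 0.1702]
tcp_rot: [[-0.036, 0.999, 0.002], [0.999, 0.036, -0.001], [-0.001, 0.002, -1.0]]
force: [-0.3, -0.2, -0.5]
width: 0.0439
gripper_force: 0.0
[ 0.57956784 -0.27160795  0.09314947] [ 0.55576646 -0.2448088   0.24610972]
7.3 [ 0.5219 -0.2801  0.169 ] [[-0.036, 0.999, -0.0], [0.999, 0.036, 0.0], [0.0, -0.0, -1.0]] F [ 0.9 -0.8 -0.4] w 0.0438 g 0.0 j [-0.53  0.17  1.87  0.    1.1  -0.57]
go units [0.2477 0.0023 0.1794] perrow [0.2477 0.0023 0.1794] az -0.0 yaw 1.6068 minrows 2.4
```

Bar0's top is at 93 mm, so its rod is fully raised. On to rod2.

```bash

python3 -m jog '[{"x":0.083,"y":0,"z":0,"ax":0,"ay":0,"az":0},{"x":0.083,"y":0,"z":0,"ax":0,"ay":0,"az":0},{"x":0.082,"y":0.002,"z":0,"ax":0,"ay":0,"az":0},{"x":0,"y":0,"z":0,"ax":0,"ay":0,"az":0},{"x":0,"y":0,"z":0.06,"ax":0,"ay":0,"az":0},{"x":0,"y":0,"z":0.06,"ax":0,"ay":0,"az":0},{"x":0,"y":0,"z":0.04,"ax":0,"ay":0,"az":0},{"x":0,"y":0,"z":0.019,"ax":0,"ay":0,"az":0}]' 0.5
python3 -m jog '[{"x":0,"y":0,"z":0,"ax":0,"ay":0,"az":0},{"x":0,"y":0,"z":0,"ax":0,"ay":0,"az":0},{"x":0,"y":0,"z":0,"ax":0,"ay":0,"az":0},{"x":0,"y":0,"z":0,"ax":0,"ay":0,"az":0},{"x":0,"y":0,"z":0,"ax":0,"ay":0,"az":0},{"x":0,"y":0,"z":0,"ax":0,"ay":0,"az":0},{"x":0,"y":0,"z":0,"ax":0,"ay":0,"az":0}]' 1
python3 -m jog '[{"x":0,"y":0,"z":-0.01,"ax":0,"ay":0,"az":0},{"x":0,"y":0,"z":-0.015,"ax":0,"ay":0,"az":0},{"x":0,"y":0,"z":-0.015,"ax":0,"ay":0,"az":0},{"x":0,"y":0,"z":-0.015,"ax":0,"ay":0,"az":0},{"x":0,"y":0,"z":-0.006,"ax":0,"ay":0,"az":0},{"x":0,"y":0,"z":0,"ax":0,"ay":0,"az":0},{"x":0,"y":0,"z":0,"ax":0,"ay":0,"az":0}]'
python3 -m jog '[{"x":0,"y":0,"z":0,"ax":0,"ay":0,"az":0},{"x":0,"y":0,"z":0,"ax":0,"ay":0,"az":0},{"x":0,"y":0,"z":0,"ax":0,"ay":0,"az":0},{"x":0,"y":0,"z":0,"ax":0,"ay":0,"az":0},{"x":0,"y":0,"z":-0.06,"ax":0,"ay":0,"az":0},{"x":0,"y":0,"z":-0.06,"ax":0,"ay":0,"az":0},{"x":0,"y":0,"z":0,"ax":0,"ay":0,"az":0},{"x":0,"y":0,"z":0,"ax":0,"ay":0,"az":0}]' 0.5
python3 -c "
from h import *
st();snap('wrist','w2')
go(.5775,-.179,.17,.036)"
```

```text
time: 8.1
tool_pos: [0.5173, -0.1808, 0.0947]
tcp_rot: [[-0.036, 0.999, -0.005], [0.999, 0.036, 0.002], [0.002, -0.005, -1.0]]
force: [-0.0, 0.9, -0.0]
width: 0.0441
gripper_force: 0.0
time: 8.8
tool_pos: [0.519, -0.1815, 0.0987]
tcp_rot: [[-0.036, 0.999, -0.0], [0.999, 0.036, -0.001], [-0.001, -0.0, -1.0]]
force: [-4.3, -0.6, 5.4]
width: 0.0118
gripper_force: 30.0
time: 9.5
tool_pos: [0.519, -0.1814, 0.1208]
tcp_rot: [[-0.036, 0.999, -0.001], [0.999, 0.036, -0.001], [-0.001, -0.001, -1.0]]
force: [2.8, -4.1, -10.4]
width: 0.0117
gripper_force: 30.0
time: 10.3
tool_pos: [0.5199, -0.1812, 0.1708]
tcp_rot: [[-0.036, 0.999, 0.002], [0.999, 0.036, -0.001], [-0.001, 0.002, -1.0]]
force: [-0.1, 0.3, 0.6]
width: 0.0442
gripper_force: 0.0
10.3 [ 0.5199 -0.1812  0.1708] [[-0.036, 0.999, 0.002], [0.999, 0.036, -0.001], [-0.001, 0.002, -1.0]] F [-0.1  0.3  0.6] w 0.0442 g 0.0 j [-0.38  0.09  1.96  0.    1.09 -0.42]
go units [-0.0005  0.1461 -0.0007] perrow [-0.0005  0.1461 -0.0007] az 15.71 yaw 1.6068 minrows 1.2
```

View pics/w2.png

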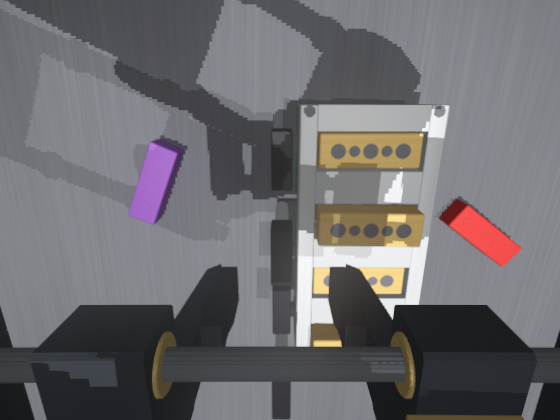

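Bar2 at (370,228) looks raised, with its front face visible, and bar3 at (371,151) is still down. I'll check the height by depth.

```bash
python3 -c "
from h import *
print(by_depth('w2',320,222),by_depth('w2',418,222),by_depth('w2',393,222));print(by_depth('w2',354,155))
for p in [(316,207),(421,207),(421,239),(316,237)]: print(p,at_z('w2',*p,.0935))
print('bar3',at_z('w2',371,151,.072))"
```

```text
[ 0.54431994 -0.17340117  0.09136915] [ 0.6090873  -0.17083204  0.09202793] [ 0.59245548 -0.1713133   0.09235467]
[ 0.56677094 -0.13139077  0.07052939]
(316, 207) [ 0.54070661 -0.16240632  0.0935    ]
(421, 207) [ 0.60868272 -0.15997295  0.0935    ]
(421, 239) [ 0.61243007 -0.182283    0.0935    ]
(316, 237) [ 0.54213126 -0.18338104  0.0935    ]
bar3 [ 0.57766244 -0.1280865   0.072     ]
```

```bash

python3 -m jog '[{"x":0,"y":0.073,"z":0,"ax":0,"ay":0,"az":1},{"x":0.0073,"y":0.0726,"z":0,"ax":0,"ay":0,"az":1},{"x":0,"y":0,"z":0,"ax":0,"ay":0,"az":1},{"x":0,"y":0,"z":0,"ax":0,"ay":0,"az":1},{"x":0,"y":0,"z":0,"ax":0,"ay":0,"az":1},{"x":0,"y":0,"z":0,"ax":0,"ay":0,"az":1},{"x":0,"y":0,"z":0,"ax":0,"ay":0,"az":1},{"x":0,"y":0,"z":0,"ax":0,"ay":0,"az":1}]' 0.5
python3 -m jog '[{"x":0,"y":0,"z":0,"ax":0,"ay":0,"az":1},{"x":0,"y":0,"z":0,"ax":0,"ay":0,"az":1},{"x":0,"y":0,"z":0,"ax":0,"ay":0,"az":1},{"x":0,"y":0,"z":0,"ax":0,"ay":0,"az":1},{"x":0,"y":0,"z":0,"ax":0,"ay":0,"az":1},{"x":0,"y":0,"z":0,"ax":0,"ay":0,"az":1},{"x":0,"y":0,"z":0,"ax":0,"ay":0,"az":1},{"x":0,"y":0,"z":0,"ax":0,"ay":0,"az":0.7}]' 
python3 -m jog '[{"x":0,"y":0,"z":0,"ax":0,"ay":0,"az":0},{"x":0,"y":0,"z":0,"ax":0,"ay":0,"az":0},{"x":0,"y":0,"z":0,"ax":0,"ay":0,"az":0}]'
python3 -c "
from h import *
go(.5785,-.1785,.0885,.036)"
```

```text
time: 11.15
tool_pos: [0.5766, -0.1785, 0.168]
tcp_rot: [[0.695, 0.719, -0.003], [0.719, -0.695, 0.001], [-0.001, -0.003, -1.0]]
force: [0.5, 1.0, 0.4]
width: 0.044
gripper_force: 0.0
time: 11.95
tool_pos: [0.5766, -0.1785, 0.168]
tcp_rot: [[0.999, 0.033, -0.003], [0.033, -0.999, 0.001], [-0.003, -0.001, -1.0]]
force: [-0.5, -0.6, 0.0]
width: 0.044
gripper_force: 0.0
time: 12.25
tool_pos: [0.5773, -0.1788, 0.1693]
tcp_rot: [[0.999, 0.038, -0.001], [0.038, -0.999, 0.0], [-0.001, -0.0, -1.0]]
force: [-0.6, 0.1, -0.6]
width: 0.0445
gripper_force: 0.0
go units [ 0.0033 -0.0005  0.2021] perrow [ 0.0033 -0.0005  0.2021] az 0.02 yaw 0.038 minrows 1.6
```

```bash

python3 -m jog '[{"x":0.003,"y":0,"z":0.05,"ax":0,"ay":0,"az":0},{"x":0,"y":0,"z":0.06,"ax":0,"ay":0,"az":0},{"x":0,"y":0,"z":0.05,"ax":0,"ay":0,"az":0},{"x":0,"y":0,"z":0.025,"ax":0,"ay":0,"az":0},{"x":0,"y":0,"z":0.011,"ax":0,"ay":0,"az":0},{"x":0,"y":0,"z":0.006,"ax":0,"ay":0,"az":0},{"x":0,"y":0,"z":0,"ax":0,"ay":0,"az":0},{"x":0,"y":0,"z":0,"ax":0,"ay":0,"az":0}]' 
python3 -m jog '[{"x":0,"y":0,"z":0,"ax":0,"ay":0,"az":0},{"x":0,"y":0,"z":0,"ax":0,"ay":0,"az":0},{"x":0,"y":0,"z":0,"ax":0,"ay":0,"az":0},{"x":0,"y":0,"z":0,"ax":0,"ay":0,"az":0},{"x":0,"y":0,"z":0,"ax":0,"ay":0,"az":0},{"x":0,"y":0,"z":0,"ax":0,"ay":0,"az":0}]' 1
python3 -m jog '[{"x":0,"y":0,"z":-0.02,"ax":0,"ay":0,"az":0},{"x":0,"y":0,"z":-0.04,"ax":0,"ay":0,"az":0},{"x":0,"y":0,"z":-0.06,"ax":0,"ay":0,"az":0},{"x":0,"y":0,"z":-0.06,"ax":0,"ay":0,"az":0},{"x":0,"y":0,"z":0,"ax":0,"ay":0,"az":0},{"x":0,"y":0,"z":0,"ax":0,"ay":0,"az":0}]'
python3 -c "
from h import *
go(.625,.2255,.16,.036,10)"
```

```text
time: 13.05
tool_pos: [0.5797, -0.1792, 0.0905]
tcp_rot: [[0.999, 0.037, 0.002], [0.037, -0.999, -0.001], [0.002, 0.001, -1.0]]
force: [-0.1, -0.4, 0.3]
width: 0.0439
gripper_force: 0.0
time: 13.65
tool_pos: [0.5791, -0.1787, 0.0896]
tcp_rot: [[0.999, 0.037, 0.0], [0.037, -0.999, 0.0], [0.0, -0.0, -1.0]]
force: [0.4, 2.0, 2.7]
width: 0.0235
gripper_force: 30.0
time: 14.25
tool_pos: [0.5792, -0.1792, 0.1621]
tcp_rot: [[0.999, 0.037, 0.002], [0.037, -0.999, -0.001], [0.001, 0.001, -1.0]]
force: [0.1, 1.1, -2.9]
width: 0.0236
gripper_force: 30.0
go units [ 0.1516 -1.0068  0.0046] perrow [ 0.0152 -0.1007  0.0005] az 0.01 yaw 0.0368 minrows 8.1
```

```bash

python3 -m jog '[{"x":0.01,"y":-0.06,"z":0,"ax":0,"ay":0,"az":0},{"x":0.015,"y":-0.1,"z":0,"ax":0,"ay":0,"az":0},{"x":0.015,"y":-0.1,"z":0,"ax":0,"ay":0,"az":0},{"x":0.015,"y":-0.1,"z":0,"ax":0,"ay":0,"az":0},{"x":0.015,"y":-0.1,"z":0,"ax":0,"ay":0,"az":0},{"x":0.015,"y":-0.1,"z":0,"ax":0,"ay":0,"az":0},{"x":0.015,"y":-0.1,"z":0,"ax":0,"ay":0,"az":0},{"x":0.015,"y":-0.1,"z":0,"ax":0,"ay":0,"az":0}]' 
python3 -m jog '[{"x":0.015,"y":-0.1,"z":0,"ax":0,"ay":0,"az":0},{"x":0.015,"y":-0.1,"z":0,"ax":0,"ay":0,"az":0},{"x":0.0066,"y":-0.047,"z":0,"ax":0,"ay":0,"az":0},{"x":0,"y":0,"z":0,"ax":0,"ay":0,"az":0},{"x":0,"y":0,"z":0,"ax":0,"ay":0,"az":0},{"x":0,"y":0,"z":0,"ax":0,"ay":0,"az":0}]'
python3 -c "
from h import *
st();go(.625,.2255,.089,.036);snap('wrist','w3')"
```

```text
time: 15.05
tool_pos: [0.6122, 0.1279, 0.159]
tcp_rot: [[0.999, 0.037, -0.004], [0.037, -0.999, -0.001], [-0.004, 0.001, -1.0]]
force: [0.3, -0.1, -3.8]
width: 0.0236
gripper_force: 30.0
time: 15.65
tool_pos: [0.6241, 0.2242, 0.1604]
tcp_rot: [[0.999, 0.036, -0.002], [0.036, -0.999, -0.001], [-0.002, 0.001, -1.0]]
force: [-0.1, -0.2, -2.5]
width: 0.0236
gripper_force: 30.0
15.65 [0.6241 0.2242 0.1604] [[0.999, 0.036, -0.002], [0.036, -0.999, -0.001], [-0.002, 0.001, -1.0]] F [-0.1 -0.2 -2.5] w 0.0236 g 30.0 j [ 0.31  0.31  1.72 -0.    1.12  1.84]
go units [ 0.0026 -0.0034  0.1784] perrow [ 0.0026 -0.0034  0.1784] az -0.0 yaw 0.0358 minrows 1.4
```

View pics/w3.png

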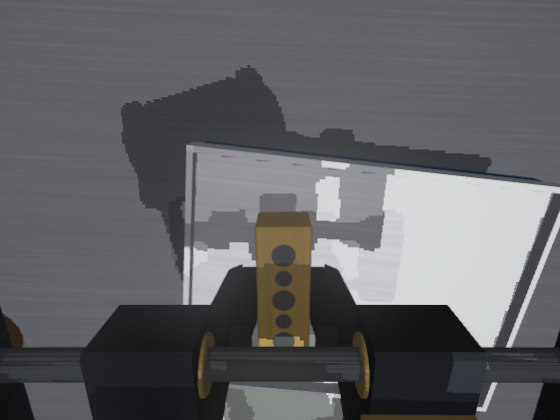

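The bar hangs over the pan, whose far rim runs from (190,147) to (556,188). Lowering it now.

```bash

python3 -m jog '[{"x":0,"y":0,"z":0.05,"ax":0,"ay":0,"az":0},{"x":0,"y":0,"z":0.05,"ax":0,"ay":0,"az":0},{"x":0,"y":0,"z":0.04,"ax":0,"ay":0,"az":0},{"x":0,"y":0,"z":0.02,"ax":0,"ay":0,"az":0},{"x":0,"y":0,"z":0.01,"ax":0,"ay":0,"az":0},{"x":0,"y":0,"z":0.007,"ax":0,"ay":0,"az":0},{"x":0,"y":0,"z":0,"ax":0,"ay":0,"az":0},{"x":0,"y":0,"z":0,"ax":0,"ay":0,"az":0}]' 
python3 -m jog '[{"x":0,"y":0,"z":0,"ax":0,"ay":0,"az":0},{"x":0,"y":0,"z":0,"ax":0,"ay":0,"az":0},{"x":0,"y":0,"z":0,"ax":0,"ay":0,"az":0},{"x":0,"y":0,"z":-0.02,"ax":0,"ay":0,"az":0},{"x":0,"y":0,"z":-0.06,"ax":0,"ay":0,"az":0},{"x":0,"y":0,"z":-0.1,"ax":0,"ay":0,"az":0}]' 0.5
python3 -c "
from h import *
st();go(.5835,-.2795,.175,.036,12)"
```

```text
time: 16.5
tool_pos: [0.6253, 0.2261, 0.0914]
tcp_rot: [[0.999, 0.037, 0.001], [0.037, -0.999, 0.0], [0.001, -0.0, -1.0]]
force: [1.2, 0.8, -4.1]
width: 0.0235
gripper_force: 30.0
time: 17.1
tool_pos: [0.6224, 0.2251, 0.1604]
tcp_rot: [[0.999, 0.037, -0.006], [0.037, -0.999, -0.002], [-0.006, 0.002, -1.0]]
force: [0.3, 0.5, -0.9]
width: 0.0443
gripper_force: 0.0
17.1 [0.6224 0.2251 0.1604] [[0.999, 0.037, -0.006], [0.037, -0.999, -0.002], [-0.006, 0.002, -1.0]] F [ 0.3  0.5 -0.9] w 0.0443 g 0.0 j [ 0.31  0.31  1.72 -0.    1.12  1.84]
go units [-0.144   1.2572 -0.0333] perrow [-0.012   0.1048 -0.0028] az 0.01 yaw 0.0369 minrows 10.1
```

```bash

python3 -m jog '[{"x":-0.01,"y":0.06,"z":-0.03,"ax":0,"ay":0,"az":0},{"x":-0.012,"y":0.105,"z":0,"ax":0,"ay":0,"az":0},{"x":-0.012,"y":0.105,"z":0,"ax":0,"ay":0,"az":0},{"x":-0.012,"y":0.105,"z":0,"ax":0,"ay":0,"az":0},{"x":-0.012,"y":0.105,"z":0,"ax":0,"ay":0,"az":0},{"x":-0.012,"y":0.105,"z":0,"ax":0,"ay":0,"az":0},{"x":-0.012,"y":0.105,"z":0,"ax":0,"ay":0,"az":0},{"x":-0.012,"y":0.105,"z":0,"ax":0,"ay":0,"az":0}]' 
python3 -m jog '[{"x":-0.012,"y":0.105,"z":0,"ax":0,"ay":0,"az":0},{"x":-0.012,"y":0.105,"z":0,"ax":0,"ay":0,"az":0},{"x":-0.012,"y":0.105,"z":0,"ax":0,"ay":0,"az":0},{"x":-0.012,"y":0.105,"z":0,"ax":0,"ay":0,"az":0},{"x":-0.02,"y":0.045,"z":0,"ax":0,"ay":0,"az":0},{"x":0,"y":0,"z":0,"ax":0,"ay":0,"az":0},{"x":0,"y":0,"z":0,"ax":0,"ay":0,"az":0},{"x":0,"y":0,"z":0,"ax":0,"ay":0,"az":0}]' 
python3 -c "
from h import *
st();go(.5825,-.2795,.0885,.036);snap('wrist','w4')"
```

```text
time: 17.9
tool_pos: [0.5988, -0.095, 0.1757]
tcp_rot: [[0.999, 0.037, 0.002], [0.037, -0.999, -0.0], [0.002, 0.0, -1.0]]
force: [-0.0, 0.0, -0.7]
width: 0.0438
gripper_force: 0.0
time: 18.7
tool_pos: [0.5788, -0.2791, 0.1748]
tcp_rot: [[0.999, 0.038, 0.0], [0.038, -0.999, 0.0], [0.0, -0.0, -1.0]]
force: [-0.1, 0.3, 0.6]
width: 0.0439
gripper_force: 0.0
18.7 [ 0.5788 -0.2791  0.1748] [[0.999, 0.038, 0.0], [0.038, -0.999, 0.0], [0.0, -0.0, -1.0]] F [-0.1  0.3  0.6] w 0.0439 g 0.0 j [-0.49  0.26  1.75  0.    1.13  1.04]
go units [0.0092 0.0013 0.2159] perrow [0.0092 0.0013 0.2159] az 0.02 yaw 0.0376 minrows 1.7
```

View pics/w4.png

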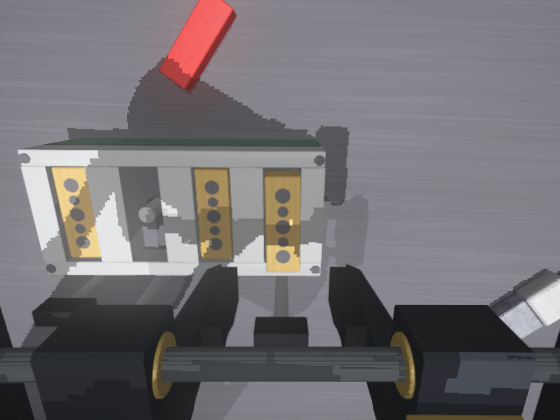

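Bar0 at (283,222) stands raised between the fingers. Pocket 2 is empty, with its rod tip visible at (148,214).

```bash

python3 -m jog '[{"x":0.0092,"y":0.0013,"z":0.05,"ax":0,"ay":0,"az":0},{"x":0,"y":0,"z":0.06,"ax":0,"ay":0,"az":0},{"x":0,"y":0,"z":0.06,"ax":0,"ay":0,"az":0},{"x":0,"y":0,"z":0.027,"ax":0,"ay":0,"az":0},{"x":0,"y":0,"z":0.013,"ax":0,"ay":0,"az":0},{"x":0,"y":0,"z":0.006,"ax":0,"ay":0,"az":0},{"x":0,"y":0,"z":0,"ax":0,"ay":0,"az":0},{"x":0,"y":0,"z":0,"ax":0,"ay":0,"az":0}]' 
python3 -m jog '[{"x":0,"y":0,"z":0,"ax":0,"ay":0,"az":0},{"x":0,"y":0,"z":0,"ax":0,"ay":0,"az":0},{"x":0,"y":0,"z":0,"ax":0,"ay":0,"az":0},{"x":0,"y":0,"z":0,"ax":0,"ay":0,"az":0},{"x":0,"y":0,"z":0,"ax":0,"ay":0,"az":0}]' 1
python3 -m jog '[{"x":0,"y":0,"z":-0.02,"ax":0,"ay":0,"az":0},{"x":0,"y":0,"z":-0.04,"ax":0,"ay":0,"az":0},{"x":0,"y":0,"z":-0.06,"ax":0,"ay":0,"az":0},{"x":0,"y":0,"z":-0.06,"ax":0,"ay":0,"az":0},{"x":0,"y":0,"z":0,"ax":0,"ay":0,"az":0},{"x":0,"y":0,"z":0,"ax":0,"ay":0,"az":0}]'
python3 -c "
from h import *
go(.617,.1057,.16,.036,9)"
```

```text
time: 19.55
tool_pos: [0.583, -0.2809, 0.0894]
tcp_rot: [[0.999, 0.037, 0.002], [0.037, -0.999, -0.001], [0.002, 0.001, -1.0]]
force: [0.4, -0.5, -0.5]
width: 0.0441
gripper_force: 0.0
time: 20.05
tool_pos: [0.5825, -0.2794, 0.0887]
tcp_rot: [[0.999, 0.036, 0.0], [0.036, -0.999, 0.002], [0.0, -0.002, -1.0]]
force: [0.0, 4.1, 4.1]
width: 0.0239
gripper_force: 30.0
time: 20.65
tool_pos: [0.5824, -0.2812, 0.1611]
tcp_rot: [[0.999, 0.037, 0.001], [0.037, -0.999, -0.001], [0.001, 0.001, -1.0]]
force: [0.4, 0.7, -3.4]
width: 0.0238
gripper_force: 30.0
go units [ 0.1218 -0.9633  0.0016] perrow [ 0.0135 -0.107   0.0002] az 0.01 yaw 0.0366 minrows 7.8
```

```bash

python3 -m jog '[{"x":0.007,"y":-0.06,"z":0,"ax":0,"ay":0,"az":0},{"x":0.013,"y":-0.1,"z":0,"ax":0,"ay":0,"az":0},{"x":0.013,"y":-0.1,"z":0,"ax":0,"ay":0,"az":0},{"x":0.013,"y":-0.1,"z":0,"ax":0,"ay":0,"az":0},{"x":0.013,"y":-0.1,"z":0,"ax":0,"ay":0,"az":0},{"x":0.013,"y":-0.1,"z":0,"ax":0,"ay":0,"az":0},{"x":0.013,"y":-0.1,"z":0,"ax":0,"ay":0,"az":0},{"x":0.013,"y":-0.1,"z":0,"ax":0,"ay":0,"az":0}]' 
python3 -m jog '[{"x":0.013,"y":-0.1,"z":0,"ax":0,"ay":0,"az":0},{"x":0.01,"y":-0.07,"z":0,"ax":0,"ay":0,"az":0},{"x":0.001,"y":-0.033,"z":0,"ax":0,"ay":0,"az":0},{"x":0,"y":0,"z":0,"ax":0,"ay":0,"az":0},{"x":0,"y":0,"z":0,"ax":0,"ay":0,"az":0},{"x":0,"y":0,"z":0,"ax":0,"ay":0,"az":0}]'
python3 -c "
from h import *
st();go(.617,.1057,.0885,.036)"
```

```text
time: 21.45
tool_pos: [0.6087, 0.026, 0.158]
tcp_rot: [[0.999, 0.037, -0.003], [0.037, -0.999, -0.0], [-0.003, 0.0, -1.0]]
force: [1.2, 0.5, -2.8]
width: 0.024
gripper_force: 30.0
time: 22.05
tool_pos: [0.6165, 0.1046, 0.1596]
tcp_rot: [[0.999, 0.035, -0.001], [0.035, -0.999, -0.001], [-0.001, 0.001, -1.0]]
force: [0.1, 0.4, -2.6]
width: 0.0239
gripper_force: 30.0
22.05 [0.6165 0.1046 0.1596] [[0.999, 0.035, -0.001], [0.035, -0.999, -0.001], [-0.001, 0.001, -1.0]] F [ 0.1  0.4 -2.6] w 0.0239 g 30.0 j [ 0.13  0.24  1.8  -0.    1.1   1.66]
go units [ 0.0016 -0.0029  0.1778] perrow [ 0.0016 -0.0029  0.1778] az -0.01 yaw 0.0355 minrows 1.4
```

```bash

python3 -m jog '[{"x":0,"y":0,"z":0.05,"ax":0,"ay":0,"az":0},{"x":0,"y":0,"z":0.05,"ax":0,"ay":0,"az":0},{"x":0,"y":0,"z":0.04,"ax":0,"ay":0,"az":0},{"x":0,"y":0,"z":0.02,"ax":0,"ay":0,"az":0},{"x":0,"y":0,"z":0.01,"ax":0,"ay":0,"az":0},{"x":0,"y":0,"z":0.008,"ax":0,"ay":0,"az":0},{"x":0,"y":0,"z":0,"ax":0,"ay":0,"az":0},{"x":0,"y":0,"z":0,"ax":0,"ay":0,"az":0}]' 
python3 -m jog '[{"x":0,"y":0,"z":0,"ax":0,"ay":0,"az":0},{"x":0,"y":0,"z":0,"ax":0,"ay":0,"az":0},{"x":0,"y":0,"z":0,"ax":0,"ay":0,"az":0},{"x":0,"y":0,"z":-0.02,"ax":0,"ay":0,"az":0},{"x":0,"y":0,"z":-0.06,"ax":0,"ay":0,"az":0},{"x":0,"y":0,"z":-0.1,"ax":0,"ay":0,"az":0},{"x":0,"y":0,"z":-0.05,"ax":0,"ay":0,"az":0}]' 0.5
python3 -c "
from h import *
st();go(.5205,-.2303,.18,1.607,8)"
```

```text
time: 22.85
tool_pos: [0.6174, 0.1063, 0.0897]
tcp_rot: [[0.999, 0.037, 0.001], [0.037, -0.999, 0.0], [0.001, -0.0, -1.0]]
force: [-0.0, -0.2, -2.4]
width: 0.0235
gripper_force: 30.0
time: 23.55
tool_pos: [0.6185, 0.1064, 0.1852]
tcp_rot: [[0.999, 0.037, 0.005], [0.037, -0.999, 0.001], [0.005, -0.0, -1.0]]
force: [-0.5, 0.5, 0.2]
width: 0.0441
gripper_force: 0.0
23.55 [0.6185 0.1064 0.1852] [[0.999, 0.037, 0.005], [0.037, -0.999, 0.001], [0.005, -0.0, -1.0]] F [-0.5  0.5  0.2] w 0.0441 g 0.0 j [0.13 0.22 1.78 0.   1.14 1.66]
go units [-0.2758  0.8322  0.0112] perrow [-0.0345  0.104   0.0014] az -15.7 yaw 0.0368 minrows 7.0
```

```bash

python3 -m jog '[{"x":-0.0345,"y":0.104,"z":0,"ax":0,"ay":0,"az":0},{"x":-0.0345,"y":0.104,"z":0,"ax":0,"ay":0,"az":0},{"x":-0.0345,"y":0.104,"z":0,"ax":0,"ay":0,"az":0},{"x":-0.0345,"y":0.104,"z":0,"ax":0,"ay":0,"az":0},{"x":-0.0345,"y":0.104,"z":0,"ax":0,"ay":0,"az":0},{"x":-0.0345,"y":0.104,"z":0,"ax":0,"ay":0,"az":0},{"x":-0.0345,"y":0.104,"z":0,"ax":0,"ay":0,"az":0},{"x":-0.0345,"y":0.104,"z":0,"ax":0,"ay":0,"az":0}]'
python3 -m jog '[{"x":0,"y":0,"z":0,"ax":0,"ay":0,"az":-1},{"x":0,"y":0,"z":0,"ax":0,"ay":0,"az":-1},{"x":0,"y":0,"z":0,"ax":0,"ay":0,"az":-1},{"x":0,"y":0,"z":0,"ax":0,"ay":0,"az":-1},{"x":0,"y":0,"z":0,"ax":0,"ay":0,"az":-1},{"x":0,"y":0,"z":0,"ax":0,"ay":0,"az":-1},{"x":0,"y":0,"z":0,"ax":0,"ay":0,"az":-1},{"x":0,"y":0,"z":0,"ax":0,"ay":0,"az":-1}]'
python3 -m jog '[{"x":0,"y":0,"z":0,"ax":0,"ay":0,"az":-1},{"x":0,"y":0,"z":0,"ax":0,"ay":0,"az":-1},{"x":0,"y":0,"z":0,"ax":0,"ay":0,"az":-1},{"x":0,"y":0,"z":0,"ax":0,"ay":0,"az":-1},{"x":0,"y":0,"z":0,"ax":0,"ay":0,"az":-1},{"x":0,"y":0,"z":0,"ax":0,"ay":0,"az":-1},{"x":0,"y":0,"z":0,"ax":0,"ay":0,"az":-1},{"x":0,"y":0,"z":0,"ax":0,"ay":0,"az":-0.7}]'
python3 -m jog '[{"x":0,"y":0,"z":0,"ax":0,"ay":0,"az":0},{"x":0,"y":0,"z":0,"ax":0,"ay":0,"az":0},{"x":0,"y":0,"z":0,"ax":0,"ay":0,"az":0}]'
python3 -c "
from h import *
st();go(.5205,-.2303,.0973,1.607)"
```

```text
time: 24.35
tool_pos: [0.5182, -0.2322, 0.182]
tcp_rot: [[0.999, 0.037, 0.001], [0.037, -0.999, -0.001], [0.001, 0.001, -1.0]]
force: [1.1, 0.4, -0.1]
width: 0.0438
gripper_force: 0.0
time: 25.15
tool_pos: [0.5189, -0.2306, 0.1819]
tcp_rot: [[0.667, 0.745, 0.001], [0.745, -0.667, -0.0], [0.0, 0.001, -1.0]]
force: [-0.6, -0.1, -0.5]
width: 0.0441
gripper_force: 0.0
time: 25.95
tool_pos: [0.5189, -0.2306, 0.1818]
tcp_rot: [[-0.04, 0.999, 0.001], [0.999, 0.04, -0.0], [-0.0, 0.001, -1.0]]
force: [-0.3, 0.8, 0.2]
width: 0.0443
gripper_force: 0.0
time: 26.25
tool_pos: [0.5188, -0.2305, 0.1813]
tcp_rot: [[-0.035, 0.999, 0.0], [0.999, 0.035, -0.0], [-0.0, 0.0, -1.0]]
force: [-0.4, -0.3, 0.5]
width: 0.0436
gripper_force: 0.0
26.25 [ 0.5188 -0.2305  0.1813] [[-0.035, 0.999, 0.0], [0.999, 0.035, -0.0], [-0.0, 0.0, -1.0]] F [-0.4 -0.3  0.5] w 0.0436 g 0.0 j [-0.46  0.12  1.91  0.    1.12 -0.5 ]
go units [0.0005 0.0042 0.2099] perrow [0.0005 0.0042 0.2099] az -0.01 yaw 1.6056 minrows 1.7
```

```bash

python3 -m jog '[{"x":0,"y":0.004,"z":0.05,"ax":0,"ay":0,"az":0},{"x":0,"y":0,"z":0.06,"ax":0,"ay":0,"az":0},{"x":0,"y":0,"z":0.05,"ax":0,"ay":0,"az":0},{"x":0,"y":0,"z":0.03,"ax":0,"ay":0,"az":0},{"x":0,"y":0,"z":0.02,"ax":0,"ay":0,"az":0},{"x":0,"y":0,"z":0,"ax":0,"ay":0,"az":0}]'
python3 -m jog '[{"x":0,"y":0,"z":0,"ax":0,"ay":0,"az":0},{"x":0,"y":0,"z":0,"ax":0,"ay":0,"az":0},{"x":0,"y":0,"z":0,"ax":0,"ay":0,"az":0},{"x":0,"y":0,"z":0,"ax":0,"ay":0,"az":0},{"x":0,"y":0,"z":0,"ax":0,"ay":0,"az":0},{"x":0,"y":0,"z":0,"ax":0,"ay":0,"az":0},{"x":0,"y":0,"z":0,"ax":0,"ay":0,"az":0}]' 1
python3 -m jog '[{"x":0,"y":0,"z":-0.01,"ax":0,"ay":0,"az":0},{"x":0,"y":0,"z":-0.015,"ax":0,"ay":0,"az":0},{"x":0,"y":0,"z":-0.015,"ax":0,"ay":0,"az":0},{"x":0,"y":0,"z":-0.015,"ax":0,"ay":0,"az":0},{"x":0,"y":0,"z":-0.006,"ax":0,"ay":0,"az":0},{"x":0,"y":0,"z":0,"ax":0,"ay":0,"az":0},{"x":0,"y":0,"z":0,"ax":0,"ay":0,"az":0}]'
python3 -m jog '[{"x":0,"y":0,"z":0,"ax":0,"ay":0,"az":0},{"x":0,"y":0,"z":0,"ax":0,"ay":0,"az":0},{"x":0,"y":0,"z":0,"ax":0,"ay":0,"az":0},{"x":0,"y":0,"z":0,"ax":0,"ay":0,"az":0},{"x":0,"y":0,"z":-0.06,"ax":0,"ay":0,"az":0},{"x":0,"y":0,"z":-0.06,"ax":0,"ay":0,"az":0},{"x":0,"y":0,"z":0,"ax":0,"ay":0,"az":0},{"x":0,"y":0,"z":0,"ax":0,"ay":0,"az":0}]' 0.5
python3 -c "
from h import *
st();go(.5170,-.1305,.0973,1.607)"
```

```text
time: 26.85
tool_pos: [0.5197, -0.2301, 0.096]
tcp_rot: [[-0.036, 0.999, -0.002], [0.999, 0.036, 0.001], [0.001, -0.002, -1.0]]
force: [0.3, -0.3, -0.3]
width: 0.0442
gripper_force: 0.0
time: 27.55
tool_pos: [0.5206, -0.2306, 0.0975]
tcp_rot: [[-0.036, 0.999, 0.001], [0.999, 0.036, -0.0], [-0.0, 0.001, -1.0]]
force: [-1.2, 0.1, 5.0]
width: 0.0115
gripper_force: 30.0
time: 28.25
tool_pos: [0.5205, -0.2305, 0.1196]
tcp_rot: [[-0.036, 0.999, 0.001], [0.999, 0.036, -0.0], [-0.0, 0.001, -1.0]]
force: [5.1, -2.3, -9.3]
width: 0.0112
gripper_force: 30.0
time: 29.05
tool_pos: [0.5206, -0.2306, 0.1699]
tcp_rot: [[-0.036, 0.999, 0.001], [0.999, 0.036, -0.001], [-0.001, 0.001, -1.0]]
force: [-0.8, 0.1, -0.2]
width: 0.0439
gripper_force: 0.0
29.05 [ 0.5206 -0.2306  0.1699] [[-0.036, 0.999, 0.001], [0.999, 0.036, -0.001], [-0.001, 0.001, -1.0]] F [-0.8  0.1 -0.2] w 0.0439 g 0.0 j [-0.46  0.13  1.92  0.    1.09 -0.5 ]
go units [ 0.2505 -0.0003  0.1813] perrow [ 0.2505 -0.0003  0.1813] az -0.0 yaw 1.6068 minrows 2.5
```

```bash

python3 -m jog '[{"x":0.083,"y":0,"z":0,"ax":0,"ay":0,"az":0},{"x":0.083,"y":0,"z":0,"ax":0,"ay":0,"az":0},{"x":0.084,"y":0,"z":0,"ax":0,"ay":0,"az":0},{"x":0,"y":0,"z":0,"ax":0,"ay":0,"az":0},{"x":0,"y":0,"z":0.06,"ax":0,"ay":0,"az":0},{"x":0,"y":0,"z":0.06,"ax":0,"ay":0,"az":0},{"x":0,"y":0,"z":0.04,"ax":0,"ay":0,"az":0},{"x":0,"y":0,"z":0.021,"ax":0,"ay":0,"az":0}]' 0.5
python3 -m jog '[{"x":0,"y":0,"z":0,"ax":0,"ay":0,"az":0},{"x":0,"y":0,"z":0,"ax":0,"ay":0,"az":0},{"x":0,"y":0,"z":0,"ax":0,"ay":0,"az":0},{"x":0,"y":0,"z":0,"ax":0,"ay":0,"az":0},{"x":0,"y":0,"z":0,"ax":0,"ay":0,"az":0},{"x":0,"y":0,"z":0,"ax":0,"ay":0,"az":0},{"x":0,"y":0,"z":0,"ax":0,"ay":0,"az":0}]' 1
python3 -m jog '[{"x":0,"y":0,"z":-0.01,"ax":0,"ay":0,"az":0},{"x":0,"y":0,"z":-0.015,"ax":0,"ay":0,"az":0},{"x":0,"y":0,"z":-0.015,"ax":0,"ay":0,"az":0},{"x":0,"y":0,"z":-0.015,"ax":0,"ay":0,"az":0},{"x":0,"y":0,"z":-0.006,"ax":0,"ay":0,"az":0},{"x":0,"y":0,"z":0,"ax":0,"ay":0,"az":0},{"x":0,"y":0,"z":0,"ax":0,"ay":0,"az":0}]'
python3 -m jog '[{"x":0,"y":0,"z":0,"ax":0,"ay":0,"az":0},{"x":0,"y":0,"z":0,"ax":0,"ay":0,"az":0},{"x":0,"y":0,"z":0,"ax":0,"ay":0,"az":0},{"x":0,"y":0,"z":0,"ax":0,"ay":0,"az":0},{"x":0,"y":0,"z":-0.06,"ax":0,"ay":0,"az":0},{"x":0,"y":0,"z":-0.06,"ax":0,"ay":0,"az":0},{"x":0,"y":0,"z":0,"ax":0,"ay":0,"az":0},{"x":0,"y":0,"z":0,"ax":0,"ay":0,"az":0}]' 0.5
python3 -c "
from h import *
st();go(.5188,-.1805,.135,1.607)"
```

```text
time: 29.85
tool_pos: [0.5146, -0.1305, 0.094]
tcp_rot: [[-0.036, 0.999, -0.005], [0.999, 0.036, 0.001], [0.001, -0.005, -1.0]]
force: [0.1, -0.0, -1.1]
width: 0.0444
gripper_force: 0.0
time: 30.55
tool_pos: [0.5173, -0.1308, 0.0979]
tcp_rot: [[-0.036, 0.999, 0.002], [0.999, 0.036, -0.001], [-0.001, 0.001, -1.0]]
force: [-0.3, -0.7, 5.6]
width: 0.012
gripper_force: 30.0
time: 31.25
tool_pos: [0.5173, -0.1308, 0.12]
tcp_rot: [[-0.036, 0.999, 0.002], [0.999, 0.036, -0.001], [-0.001, 0.002, -1.0]]
force: [6.0, -2.9, -9.5]
width: 0.0116
gripper_force: 30.0
time: 32.05
tool_pos: [0.517, -0.1306, 0.1698]
tcp_rot: [[-0.036, 0.999, 0.001], [0.999, 0.036, -0.0], [-0.0, 0.001, -1.0]]
force: [-0.3, 0.6, 0.5]
width: 0.0441
gripper_force: 0.0
32.05 [ 0.517  -0.1306  0.1698] [[-0.036, 0.999, 0.001], [0.999, 0.036, -0.0], [-0.0, 0.001, -1.0]] F [-0.3  0.6  0.5] w 0.0441 g 0.0 j [-0.29  0.06  1.99  0.    1.09 -0.33]
go units [-0.1249 -0.0002  0.0871] perrow [-0.1249 -0.0002  0.0871] az -0.0 yaw 1.6069 minrows 1.2
```

```bash

python3 -m jog '[{"x":-0.063,"y":0,"z":0,"ax":0,"ay":0,"az":0},{"x":-0.062,"y":0,"z":0,"ax":0,"ay":0,"az":0},{"x":0,"y":0,"z":0,"ax":0,"ay":0,"az":0},{"x":0,"y":0,"z":0,"ax":0,"ay":0,"az":0},{"x":0,"y":0,"z":0,"ax":0,"ay":0,"az":0},{"x":0,"y":0,"z":0,"ax":0,"ay":0,"az":0},{"x":0,"y":0,"z":0.02,"ax":0,"ay":0,"az":0},{"x":0,"y":0,"z":0.02,"ax":0,"ay":0,"az":0}]' 1
python3 -m jog '[{"x":0,"y":0,"z":0.02,"ax":0,"ay":0,"az":0},{"x":0,"y":0,"z":0.015,"ax":0,"ay":0,"az":0},{"x":0,"y":0,"z":0.015,"ax":0,"ay":0,"az":0},{"x":0,"y":0,"z":0.015,"ax":0,"ay":0,"az":0},{"x":0,"y":0,"z":0.015,"ax":0,"ay":0,"az":0},{"x":0,"y":0,"z":0,"ax":0,"ay":0,"az":0},{"x":0,"y":0,"z":0,"ax":0,"ay":0,"az":0}]'
python3 -m jog '[{"x":0,"y":0,"z":-0.05,"ax":0,"ay":0,"az":0},{"x":0,"y":0,"z":-0.07,"ax":0,"ay":0,"az":0},{"x":-0.06,"y":0,"z":0,"ax":0,"ay":0,"az":0},{"x":-0.08,"y":0,"z":0,"ax":0,"ay":0,"az":0},{"x":-0.08,"y":0,"z":0,"ax":0,"ay":0,"az":0},{"x":-0.03,"y":0,"z":0,"ax":0,"ay":0,"az":0},{"x":0,"y":0,"z":0.02,"ax":0,"ay":0,"az":0},{"x":0,"y":0,"z":0.02,"ax":0,"ay":0,"az":0}]'
python3 -m jog '[{"x":0,"y":0,"z":0.02,"ax":0,"ay":0,"az":0},{"x":0,"y":0,"z":0.015,"ax":0,"ay":0,"az":0},{"x":0,"y":0,"z":0.015,"ax":0,"ay":0,"az":0},{"x":0,"y":0,"z":0.015,"ax":0,"ay":0,"az":0},{"x":0,"y":0,"z":0.015,"ax":0,"ay":0,"az":0},{"x":0,"y":0,"z":0,"ax":0,"ay":0,"az":0},{"x":0,"y":0,"z":0,"ax":0,"ay":0,"az":0}]'

```

```text
time: 32.85
tool_pos: [0.5186, -0.18, 0.1529]
tcp_rot: [[-0.037, 0.999, 0.001], [0.999, 0.037, -0.0], [-0.0, 0.001, -1.0]]
force: [-0.3, -0.6, -1.1]
width: 0.0004
gripper_force: 0.0
time: 33.55
tool_pos: [0.5184, -0.1802, 0.1252]
tcp_rot: [[-0.036, 0.999, -0.001], [0.999, 0.036, 0.001], [0.001, -0.001, -1.0]]
force: [-11.2, 5.2, 26.7]
width: 0.0004
gripper_force: 13.5
time: 34.35
tool_pos: [0.5217, -0.2797, 0.1521]
tcp_rot: [[-0.035, 0.999, -0.001], [0.999, 0.035, 0.001], [0.001, -0.001, -1.0]]
force: [0.1, 0.2, -0.0]
width: 0.0004
gripper_force: 0.0
time: 35.05
tool_pos: [0.5216, -0.2792, 0.1252]
tcp_rot: [[-0.038, 0.999, -0.001], [0.999, 0.038, 0.0], [0.0, -0.001, -1.0]]
force: [-11.9, 5.2, 25.6]
width: 0.0007
gripper_force: 12.8
```

```bash

python3 -m jog '[{"x":0,"y":0,"z":-0.07,"ax":0,"ay":0,"az":0},{"x":0,"y":0,"z":-0.07,"ax":0,"ay":0,"az":0},{"x":0.06,"y":0.076,"z":0,"ax":0,"ay":0,"az":0},{"x":0.061,"y":0.077,"z":0,"ax":0,"ay":0,"az":0},{"x":0,"y":0,"z":0,"ax":0,"ay":0,"az":1},{"x":0,"y":0,"z":0,"ax":0,"ay":0,"az":1},{"x":0,"y":0,"z":0,"ax":0,"ay":0,"az":1},{"x":0,"y":0,"z":0,"ax":0,"ay":0,"az":1}]' 0.5
python3 -m jog '[{"x":0,"y":0,"z":0,"ax":0,"ay":0,"az":1},{"x":0,"y":0,"z":0,"ax":0,"ay":0,"az":1},{"x":0,"y":0,"z":0,"ax":0,"ay":0,"az":1},{"x":0,"y":0,"z":0,"ax":0,"ay":0,"az":1},{"x":0,"y":0,"z":0,"ax":0,"ay":0,"az":1},{"x":0,"y":0,"z":0,"ax":0,"ay":0,"az":1},{"x":0,"y":0,"z":0,"ax":0,"ay":0,"az":1},{"x":0,"y":0,"z":0,"ax":0,"ay":0,"az":1}]' 
python3 -m jog '[{"x":0,"y":0,"z":0,"ax":0,"ay":0,"az":1},{"x":0,"y":0,"z":0,"ax":0,"ay":0,"az":1},{"x":0,"y":0,"z":0,"ax":0,"ay":0,"az":1},{"x":0,"y":0,"z":0,"ax":0,"ay":0,"az":0.7},{"x":0,"y":0,"z":0,"ax":0,"ay":0,"az":0},{"x":0,"y":0,"z":0,"ax":0,"ay":0,"az":0},{"x":0,"y":0,"z":0,"ax":0,"ay":0,"az":0}]' 
python3 -c "
from h import *
st();go(.581,-.229,.0885,.036);snap('wrist','w5')"
```

```text
time: 35.85
tool_pos: [0.5811, -0.2279, 0.176]
tcp_rot: [[0.358, 0.934, -0.002], [0.934, -0.358, 0.001], [0.0, -0.002, -1.0]]
force: [0.9, -0.1, -1.0]
width: 0.044
gripper_force: 0.0
time: 36.65
tool_pos: [0.581, -0.2281, 0.176]
tcp_rot: [[0.919, 0.393, -0.002], [0.393, -0.919, 0.001], [-0.001, -0.002, -1.0]]
force: [-0.4, -0.1, -0.5]
width: 0.0441
gripper_force: 0.0
time: 37.35
tool_pos: [0.5813, -0.2292, 0.1769]
tcp_rot: [[0.999, 0.039, -0.001], [0.039, -0.999, 0.0], [-0.001, -0.0, -1.0]]
force: [-0.1, 0.3, 0.2]
width: 0.0442
gripper_force: 0.0
37.35 [ 0.5813 -0.2292  0.1769] [[0.999, 0.039, -0.001], [0.039, -0.999, 0.0], [-0.001, -0.0, -1.0]] F [-0.1  0.3  0.2] w 0.0442 g 0.0 j [-0.42  0.22  1.79  0.    1.13  1.12]
go units [-0.0007 -0.0004  0.2209] perrow [-0.0007 -0.0004  0.2209] az 0.03 yaw 0.0386 minrows 1.8
```

View pics/w5.png

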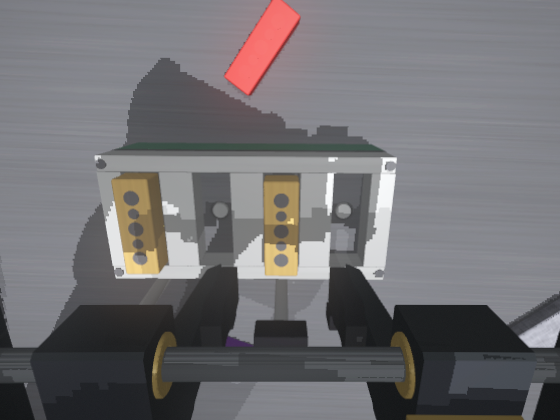

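Bar1 at (281,225) is raised and centred between the fingers. Bar3 at (138,222) is also raised, and both other pockets are empty.

```bash

python3 -m jog '[{"x":0,"y":0,"z":0.05,"ax":0,"ay":0,"az":0},{"x":0,"y":0,"z":0.06,"ax":0,"ay":0,"az":0},{"x":0,"y":0,"z":0.06,"ax":0,"ay":0,"az":0},{"x":0,"y":0,"z":0.03,"ax":0,"ay":0,"az":0},{"x":0,"y":0,"z":0.014,"ax":0,"ay":0,"az":0},{"x":0,"y":0,"z":0.007,"ax":0,"ay":0,"az":0},{"x":0,"y":0,"z":0,"ax":0,"ay":0,"az":0},{"x":0,"y":0,"z":0,"ax":0,"ay":0,"az":0}]' 
python3 -m jog '[{"x":0,"y":0,"z":0,"ax":0,"ay":0,"az":0},{"x":0,"y":0,"z":0,"ax":0,"ay":0,"az":0},{"x":0,"y":0,"z":0,"ax":0,"ay":0,"az":0},{"x":0,"y":0,"z":0,"ax":0,"ay":0,"az":0},{"x":0,"y":0,"z":0,"ax":0,"ay":0,"az":0}]' 1
python3 -m jog '[{"x":0,"y":0,"z":-0.02,"ax":0,"ay":0,"az":0},{"x":0,"y":0,"z":-0.04,"ax":0,"ay":0,"az":0},{"x":0,"y":0,"z":-0.06,"ax":0,"ay":0,"az":0},{"x":0,"y":0,"z":-0.06,"ax":0,"ay":0,"az":0},{"x":0,"y":0,"z":0,"ax":0,"ay":0,"az":0},{"x":0,"y":0,"z":0,"ax":0,"ay":0,"az":0}]'
python3 -c "
from h import *
go(.535,.2319,.16,.036,10)"
```

```text
time: 38.2
tool_pos: [0.5823, -0.2302, 0.0901]
tcp_rot: [[0.999, 0.037, 0.002], [0.037, -0.999, -0.001], [0.002, 0.001, -1.0]]
force: [-0.2, 0.9, 0.8]
width: 0.0439
gripper_force: 0.0
time: 38.7
tool_pos: [0.5819, -0.2293, 0.0896]
tcp_rot: [[0.999, 0.037, 0.001], [0.037, -0.999, 0.001], [0.001, -0.001, -1.0]]
force: [-0.6, 4.0, 5.0]
width: 0.024
gripper_force: 30.0
time: 39.3
tool_pos: [0.5817, -0.2303, 0.1617]
tcp_rot: [[0.999, 0.037, 0.001], [0.037, -0.999, -0.001], [0.001, 0.001, -1.0]]
force: [-0.5, 0.6, -2.7]
width: 0.0241
gripper_force: 30.0
go units [-0.0743 -1.159   0.0028] perrow [-0.0074 -0.1159  0.0003] az 0.01 yaw 0.0367 minrows 9.3
```

```bash

python3 -m jog '[{"x":-0.004,"y":-0.06,"z":0,"ax":0,"ay":0,"az":0},{"x":-0.007,"y":-0.105,"z":0,"ax":0,"ay":0,"az":0},{"x":-0.007,"y":-0.105,"z":0,"ax":0,"ay":0,"az":0},{"x":-0.007,"y":-0.105,"z":0,"ax":0,"ay":0,"az":0},{"x":-0.007,"y":-0.105,"z":0,"ax":0,"ay":0,"az":0},{"x":-0.007,"y":-0.105,"z":0,"ax":0,"ay":0,"az":0},{"x":-0.007,"y":-0.105,"z":0,"ax":0,"ay":0,"az":0},{"x":-0.007,"y":-0.105,"z":0,"ax":0,"ay":0,"az":0}]' 
python3 -m jog '[{"x":-0.007,"y":-0.105,"z":0,"ax":0,"ay":0,"az":0},{"x":-0.007,"y":-0.105,"z":0,"ax":0,"ay":0,"az":0},{"x":-0.007,"y":-0.105,"z":0,"ax":0,"ay":0,"az":0},{"x":0,"y":-0.049,"z":0,"ax":0,"ay":0,"az":0},{"x":0,"y":0,"z":0,"ax":0,"ay":0,"az":0},{"x":0,"y":0,"z":0,"ax":0,"ay":0,"az":0},{"x":0,"y":0,"z":0,"ax":0,"ay":0,"az":0}]'
python3 -c "
from h import *
st();go(.535,.2319,.0885,.036)"
```

```text
time: 40.1
tool_pos: [0.5468, 0.0884, 0.1589]
tcp_rot: [[0.999, 0.037, -0.003], [0.037, -0.999, -0.001], [-0.003, 0.001, -1.0]]
force: [0.8, 0.6, -2.3]
width: 0.0237
gripper_force: 30.0
time: 40.8
tool_pos: [0.5343, 0.2311, 0.1598]
tcp_rot: [[0.999, 0.036, -0.002], [0.036, -0.999, -0.001], [-0.002, 0.001, -1.0]]
force: [0.6, 0.0, -2.4]
width: 0.0239
gripper_force: 30.0
40.8 [0.5343 0.2311 0.1598] [[0.999, 0.036, -0.002], [0.036, -0.999, -0.001], [-0.002, 0.001, -1.0]] F [ 0.6  0.  -2.4] w 0.0239 g 30.0 j [ 0.37  0.16  1.9  -0.    1.08  1.9 ]
go units [ 0.0022 -0.0021  0.1782] perrow [ 0.0022 -0.0021  0.1782] az 0.0 yaw 0.0362 minrows 1.4
```

```bash
cat >> h.py <<'E'
def blobs(f,im,h=.092,lo=60):
    hsv=cv2.cvtColor(im,cv2.COLOR_RGB2HSV);m=cv2.inRange(hsv,(15,90,70),(35,255,255))
    m=cv2.morphologyEx(m,cv2.MORPH_CLOSE,np.ones((5,5),np.uint8))
    for c in cv2.findContours(m,cv2.RETR_EXTERNAL,cv2.CHAIN_APPROX_NONE)[0]:
        if cv2.contourArea(c)<lo: continue
        (u,v),wh,_=cv2.minAreaRect(c)
        b=cv2.boxPoints(cv2.minAreaRect(c));P=np.array([at_z(f,*q,h)[:2] for q in b]);e=[P[1]-P[0],P[2]-P[1]];l=max(e,key=np.linalg.norm)
        print(f,np.round((u,v)),np.round(at_z(f,u,v,h),4),'LxW',np.round([np.linalg.norm(q) for q in e],3),'yaw',round(float(np.arctan(l[1]/l[0])),3))
E
python3 -c "
from h import *
im,d=snap('top','t3');blobs('t3',im);im,d=snap('wrist','w6');blobs('w6',im,lo=300)"
```

```text
t3 [  6. 391.] [0.1201 0.7607 0.092 ] LxW [0.119 0.039] yaw -0.019
t3 [  8. 356.] [0.2129 0.7638 0.092 ] LxW [0.044 0.059] yaw 0.09
t3 [325. 224.] [ 0.5756 -0.1247  0.092 ] LxW [0.019 0.064] yaw 0.049
t3 [244. 212.] [0.6142 0.1051 0.092 ] LxW [0.017 0.061] yaw 0.007
t3 [202. 209.] [0.6229 0.2247 0.092 ] LxW [0.02  0.064] yaw 0.024
t3 [292. 154.] [ 0.782  -0.0341  0.092 ] LxW [0.059 0.07 ] yaw -0.017
t3 [151.  56.] [1.1109 0.3996 0.092 ] LxW [0.363 0.134] yaw -0.296
t3 [109.  27.] [1.2172 0.5409 0.092 ] LxW [0.194 0.067] yaw 0.029
w6 [284. 281.] [0.504 0.229 0.092] LxW [0.034 0.099] yaw 0.062
w6 [508. 108.] [0.6186 0.1071 0.092 ] LxW [0.072 0.024] yaw 0.024
w6 [298.  84.] [0.6272 0.2252 0.092 ] LxW [0.022 0.068] yaw 0.072
```

The bars are where I put them, so I'll lower bar1 and fetch bar3.

```bash

python3 -m jog '[{"x":0,"y":0,"z":0.05,"ax":0,"ay":0,"az":0},{"x":0,"y":0,"z":0.05,"ax":0,"ay":0,"az":0},{"x":0,"y":0,"z":0.04,"ax":0,"ay":0,"az":0},{"x":0,"y":0,"z":0.02,"ax":0,"ay":0,"az":0},{"x":0,"y":0,"z":0.01,"ax":0,"ay":0,"az":0},{"x":0,"y":0,"z":0.008,"ax":0,"ay":0,"az":0},{"x":0,"y":0,"z":0,"ax":0,"ay":0,"az":0},{"x":0,"y":0,"z":0,"ax":0,"ay":0,"az":0}]' 
python3 -m jog '[{"x":0,"y":0,"z":0,"ax":0,"ay":0,"az":0},{"x":0,"y":0,"z":0,"ax":0,"ay":0,"az":0},{"x":0,"y":0,"z":0,"ax":0,"ay":0,"az":0},{"x":0,"y":0,"z":-0.02,"ax":0,"ay":0,"az":0},{"x":0,"y":0,"z":-0.06,"ax":0,"ay":0,"az":0},{"x":0,"y":0,"z":-0.1,"ax":0,"ay":0,"az":0},{"x":0,"y":0,"z":-0.04,"ax":0,"ay":0,"az":0},{"x":0,"y":0,"z":0,"ax":0,"ay":0,"az":0}]' 0.5
python3 -c "
from h import *
st();go(.577,-.1283,.175,.036,8)"
```

```text
time: 41.7
tool_pos: [0.5354, 0.2327, 0.0905]
tcp_rot: [[0.999, 0.037, 0.001], [0.037, -0.999, 0.0], [0.001, -0.0, -1.0]]
force: [-0.6, 0.1, -1.6]
width: 0.0237
gripper_force: 30.0
time: 42.5
tool_pos: [0.5373, 0.2334, 0.1817]
tcp_rot: [[0.999, 0.037, 0.007], [0.037, -0.999, 0.003], [0.007, -0.003, -1.0]]
force: [1.0, 0.4, -0.1]
width: 0.044
gripper_force: 0.0
42.5 [0.5373 0.2334 0.1817] [[0.999, 0.037, 0.007], [0.037, -0.999, 0.003], [0.007, -0.003, -1.0]] F [ 1.   0.4 -0.1] w 0.044 g 0.0 j [0.37 0.14 1.88 0.   1.11 1.9 ]
go units [0.0657 0.9072 0.015 ] perrow [0.0082 0.1134 0.0019] az 0.01 yaw 0.0368 minrows 7.3
```

```bash

python3 -m jog '[{"x":0.008,"y":0.06,"z":0,"ax":0,"ay":0,"az":0},{"x":0.008,"y":0.105,"z":0,"ax":0,"ay":0,"az":0},{"x":0.008,"y":0.105,"z":0,"ax":0,"ay":0,"az":0},{"x":0.008,"y":0.105,"z":0,"ax":0,"ay":0,"az":0},{"x":0.008,"y":0.105,"z":0,"ax":0,"ay":0,"az":0},{"x":0.008,"y":0.105,"z":0,"ax":0,"ay":0,"az":0},{"x":0.008,"y":0.105,"z":0,"ax":0,"ay":0,"az":0},{"x":0.008,"y":0.105,"z":0,"ax":0,"ay":0,"az":0}]' 
python3 -m jog '[{"x":0.004,"y":0.08,"z":0,"ax":0,"ay":0,"az":0},{"x":0,"y":0.03,"z":0,"ax":0,"ay":0,"az":0},{"x":0,"y":0,"z":0,"ax":0,"ay":0,"az":0},{"x":0,"y":0,"z":0,"ax":0,"ay":0,"az":0},{"x":0,"y":0,"z":0,"ax":0,"ay":0,"az":0}]' 
python3 -c "
from h import *
st();go(.5775,-.1285,.0885,.036);im,d=snap('wrist','w7');blobs('w7',im,lo=300,h=.093)"
```

```text
time: 43.3
tool_pos: [0.5709, -0.0859, 0.1756]
tcp_rot: [[0.999, 0.037, -0.003], [0.037, -0.999, 0.001], [-0.003, -0.001, -1.0]]
force: [-0.7, -0.6, -0.3]
width: 0.0445
gripper_force: 0.0
time: 43.8
tool_pos: [0.575, -0.1268, 0.1771]
tcp_rot: [[0.999, 0.038, -0.001], [0.038, -0.999, 0.001], [-0.001, -0.001, -1.0]]
force: [1.8, -0.3, -0.4]
width: 0.0444
gripper_force: 0.0
43.8 [ 0.575  -0.1268  0.1771] [[0.999, 0.038, -0.001], [0.038, -0.999, 0.001], [-0.001, -0.001, -1.0]] F [ 1.8 -0.3 -0.4] w 0.0444 g 0.0 j [-0.26  0.16  1.87  0.    1.12  1.27]
go units [0.0063 0.0046 0.2216] perrow [0.0063 0.0046 0.2216] az 0.02 yaw 0.0382 minrows 1.8
w7 [285. 220.] [ 0.5825 -0.1283  0.093 ] LxW [0.023 0.071] yaw 0.058
```

```bash

python3 -m jog '[{"x":0.0068,"y":0.004,"z":0.05,"ax":0,"ay":0,"az":0},{"x":0,"y":0,"z":0.06,"ax":0,"ay":0,"az":0},{"x":0,"y":0,"z":0.06,"ax":0,"ay":0,"az":0},{"x":0,"y":0,"z":0.03,"ax":0,"ay":0,"az":0},{"x":0,"y":0,"z":0.014,"ax":0,"ay":0,"az":0},{"x":0,"y":0,"z":0.007,"ax":0,"ay":0,"az":0},{"x":0,"y":0,"z":0,"ax":0,"ay":0,"az":0},{"x":0,"y":0,"z":0,"ax":0,"ay":0,"az":0}]' 
python3 -m jog '[{"x":0,"y":0,"z":0,"ax":0,"ay":0,"az":0},{"x":0,"y":0,"z":0,"ax":0,"ay":0,"az":0},{"x":0,"y":0,"z":0,"ax":0,"ay":0,"az":0},{"x":0,"y":0,"z":0,"ax":0,"ay":0,"az":0},{"x":0,"y":0,"z":0,"ax":0,"ay":0,"az":0}]' 1
python3 -m jog '[{"x":0,"y":0,"z":-0.02,"ax":0,"ay":0,"az":0},{"x":0,"y":0,"z":-0.04,"ax":0,"ay":0,"az":0},{"x":0,"y":0,"z":-0.06,"ax":0,"ay":0,"az":0},{"x":0,"y":0,"z":-0.06,"ax":0,"ay":0,"az":0},{"x":0,"y":0,"z":0,"ax":0,"ay":0,"az":0},{"x":0,"y":0,"z":0,"ax":0,"ay":0,"az":0}]'
python3 -c "
from h import *
go(.527,.1121,.16,.036,6)"
```

```text
time: 44.65
tool_pos: [0.579, -0.13, 0.0905]
tcp_rot: [[0.999, 0.037, 0.002], [0.037, -0.999, -0.0], [0.002, 0.001, -1.0]]
force: [0.4, 0.6, 0.2]
width: 0.044
gripper_force: 0.0
time: 45.15
tool_pos: [0.5786, -0.1294, 0.0899]
tcp_rot: [[0.999, 0.037, 0.001], [0.037, -0.999, 0.001], [0.001, -0.001, -1.0]]
force: [0.0, 3.6, 4.9]
width: 0.0238
gripper_force: 30.0
time: 45.75
tool_pos: [0.5784, -0.1303, 0.162]
tcp_rot: [[0.999, 0.037, 0.002], [0.037, -0.999, -0.001], [0.001, 0.001, -1.0]]
force: [-0.3, 0.2, -3.4]
width: 0.0237
gripper_force: 30.0
go units [-0.1062 -0.6102  0.0043] perrow [-0.0177 -0.1017  0.0007] az 0.01 yaw 0.0367 minrows 5.0
```

```bash

python3 -m jog '[{"x":-0.015,"y":-0.06,"z":0,"ax":0,"ay":0,"az":0},{"x":-0.017,"y":-0.105,"z":0,"ax":0,"ay":0,"az":0},{"x":-0.017,"y":-0.105,"z":0,"ax":0,"ay":0,"az":0},{"x":-0.017,"y":-0.105,"z":0,"ax":0,"ay":0,"az":0},{"x":-0.017,"y":-0.105,"z":0,"ax":0,"ay":0,"az":0},{"x":-0.017,"y":-0.09,"z":0,"ax":0,"ay":0,"az":0},{"x":-0.006,"y":-0.04,"z":0,"ax":0,"ay":0,"az":0},{"x":0,"y":0,"z":0,"ax":0,"ay":0,"az":0}]' 
python3 -m jog '[{"x":0,"y":0,"z":0,"ax":0,"ay":0,"az":0},{"x":0,"y":0,"z":0,"ax":0,"ay":0,"az":0}]'
python3 -c "
from h import *
st();go(.527,.1121,.0885,.036);im,d=snap('wrist','w8');blobs('w8',im,lo=300)"
```

```text
time: 46.55
tool_pos: [0.5248, 0.1142, 0.1593]
tcp_rot: [[0.999, 0.04, -0.004], [0.04, -0.999, -0.0], [-0.004, 0.0, -1.0]]
force: [0.3, -0.6, -3.5]
width: 0.0232
gripper_force: 30.0
time: 46.75
tool_pos: [0.5264, 0.1114, 0.1604]
tcp_rot: [[0.999, 0.036, -0.001], [0.036, -0.999, -0.001], [-0.001, 0.001, -1.0]]
force: [0.2, -0.9, -2.5]
width: 0.0236
gripper_force: 30.0
46.75 [0.5264 0.1114 0.1604] [[0.999, 0.036, -0.001], [0.036, -0.999, -0.001], [-0.001, 0.001, -1.0]] F [ 0.2 -0.9 -2.5] w 0.0236 g 30.0 j [ 0.16  0.08  1.99 -0.    1.07  1.7 ]
go units [ 0.0017 -0.0018  0.1798] perrow [ 0.0017 -0.0018  0.1798] az 0.0 yaw 0.0362 minrows 1.4
w8 [284. 281.] [0.4957 0.1094 0.092 ] LxW [0.034 0.099] yaw 0.063
w8 [ 92. 218.] [0.5363 0.2309 0.092 ] LxW [0.023 0.072] yaw 0.044
w8 [298.  86.] [0.6183 0.1057 0.092 ] LxW [0.022 0.068] yaw 0.073
w8 [78. 64.] [0.6245 0.2252 0.092 ] LxW [0.028 0.066] yaw -0.043
```

```bash

python3 -m jog '[{"x":0,"y":0,"z":0.05,"ax":0,"ay":0,"az":0},{"x":0,"y":0,"z":0.05,"ax":0,"ay":0,"az":0},{"x":0,"y":0,"z":0.04,"ax":0,"ay":0,"az":0},{"x":0,"y":0,"z":0.02,"ax":0,"ay":0,"az":0},{"x":0,"y":0,"z":0.01,"ax":0,"ay":0,"az":0},{"x":0,"y":0,"z":0.009,"ax":0,"ay":0,"az":0},{"x":0,"y":0,"z":0,"ax":0,"ay":0,"az":0},{"x":0,"y":0,"z":0,"ax":0,"ay":0,"az":0}]' 
python3 -m jog '[{"x":0,"y":0,"z":0,"ax":0,"ay":0,"az":0},{"x":0,"y":0,"z":0,"ax":0,"ay":0,"az":0},{"x":0,"y":0,"z":0,"ax":0,"ay":0,"az":0},{"x":0,"y":0,"z":-0.02,"ax":0,"ay":0,"az":0},{"x":0,"y":0,"z":-0.06,"ax":0,"ay":0,"az":0},{"x":0,"y":0,"z":-0.1,"ax":0,"ay":0,"az":0},{"x":0,"y":0,"z":-0.03,"ax":0,"ay":0,"az":0},{"x":0,"y":0,"z":0,"ax":0,"ay":0,"az":0}]' 0.5
python3 -c "
from h import *
st();go(.517,-.1305,.17,.036,6)"
```

```text
time: 47.6
tool_pos: [0.5274, 0.1124, 0.0905]
tcp_rot: [[0.999, 0.037, 0.001], [0.037, -0.999, 0.0], [0.001, -0.0, -1.0]]
force: [0.0, -0.1, -3.2]
width: 0.0238
gripper_force: 30.0
time: 48.4
tool_pos: [0.529, 0.1128, 0.1771]
tcp_rot: [[0.999, 0.037, 0.006], [0.037, -0.999, 0.001], [0.007, -0.001, -1.0]]
force: [1.0, -1.2, -0.6]
width: 0.0439
gripper_force: 0.0
48.4 [0.529  0.1128 0.1771] [[0.999, 0.037, 0.006], [0.037, -0.999, 0.001], [0.007, -0.001, -1.0]] F [ 1.  -1.2 -0.6] w 0.0439 g 0.0 j [0.16 0.07 1.97 0.   1.1  1.7 ]
go units [-0.0526  0.6068  0.0168] perrow [-0.0088  0.1011  0.0028] az 0.01 yaw 0.0368 minrows 4.9
```

```bash

python3 -m jog '[{"x":-0.008,"y":0.06,"z":0,"ax":0,"ay":0,"az":0},{"x":-0.008,"y":0.105,"z":0,"ax":0,"ay":0,"az":0},{"x":-0.008,"y":0.105,"z":0,"ax":0,"ay":0,"az":0},{"x":-0.008,"y":0.105,"z":0,"ax":0,"ay":0,"az":0},{"x":-0.008,"y":0.105,"z":0,"ax":0,"ay":0,"az":0},{"x":-0.008,"y":0.09,"z":0,"ax":0,"ay":0,"az":0},{"x":-0.003,"y":0.035,"z":0,"ax":0,"ay":0,"az":0},{"x":0,"y":0,"z":0,"ax":0,"ay":0,"az":0}]' 1
python3 -m jog '[{"x":0,"y":0,"z":0,"ax":0,"ay":0,"az":0},{"x":0,"y":0,"z":0,"ax":0,"ay":0,"az":0}]'
python3 -c "
from h import *
st();go(.517,-.1305,.122,.036,6)"
```

```text
time: 49.2
tool_pos: [0.5144, -0.1313, 0.1723]
tcp_rot: [[0.999, 0.034, -0.002], [0.034, -0.999, 0.001], [-0.002, -0.001, -1.0]]
force: [-0.1, 0.5, -0.2]
width: 0.0006
gripper_force: 0.0
time: 49.4
tool_pos: [0.5151, -0.1287, 0.1732]
tcp_rot: [[0.999, 0.038, -0.001], [0.038, -0.999, 0.001], [-0.001, -0.001, -1.0]]
force: [0.6, 0.1, -0.4]
width: 0.0006
gripper_force: 0.0
49.4 [ 0.5151 -0.1287  0.1732] [[0.999, 0.038, -0.001], [0.038, -0.999, 0.001], [-0.001, -0.001, -1.0]] F [ 0.6  0.1 -0.4] w 0.0006 g 0.0 j [-0.29  0.05  1.99  0.    1.1   1.24]
go units [0.0047 0.0047 0.1279] perrow [0.0008 0.0008 0.0213] az 0.02 yaw 0.0381 minrows 1.0
```

```bash

python3 -m jog '[{"x":0.0045,"y":0.0045,"z":0.02,"ax":0,"ay":0,"az":0},{"x":0,"y":0,"z":0.03,"ax":0,"ay":0,"az":0},{"x":0,"y":0,"z":0.018,"ax":0,"ay":0,"az":0},{"x":0,"y":0,"z":0.015,"ax":0,"ay":0,"az":0},{"x":0,"y":0,"z":0.015,"ax":0,"ay":0,"az":0},{"x":0,"y":0,"z":0.015,"ax":0,"ay":0,"az":0},{"x":0,"y":0,"z":0.015,"ax":0,"ay":0,"az":0},{"x":0,"y":0,"z":0,"ax":0,"ay":0,"az":0}]'
python3 -m jog '[{"x":0,"y":0,"z":0,"ax":0,"ay":0,"az":0},{"x":0,"y":0,"z":0,"ax":0,"ay":0,"az":0}]'
python3 -m jog '[{"x":0,"y":0,"z":-0.05,"ax":0,"ay":0,"az":0},{"x":0,"y":0,"z":-0.07,"ax":0,"ay":0,"az":0},{"x":0,"y":0.05,"z":0,"ax":0,"ay":0,"az":0},{"x":0,"y":0.08,"z":0,"ax":0,"ay":0,"az":0},{"x":0,"y":0.08,"z":0,"ax":0,"ay":0,"az":0},{"x":0,"y":0.04,"z":0,"ax":0,"ay":0,"az":0},{"x":0,"y":0,"z":0.02,"ax":0,"ay":0,"az":0},{"x":0,"y":0,"z":0.02,"ax":0,"ay":0,"az":0}]'
python3 -m jog '[{"x":0,"y":0,"z":0.02,"ax":0,"ay":0,"az":0},{"x":0,"y":0,"z":0.015,"ax":0,"ay":0,"az":0},{"x":0,"y":0,"z":0.015,"ax":0,"ay":0,"az":0},{"x":0,"y":0,"z":0.015,"ax":0,"ay":0,"az":0},{"x":0,"y":0,"z":0.015,"ax":0,"ay":0,"az":0},{"x":0,"y":0,"z":0,"ax":0,"ay":0,"az":0},{"x":0,"y":0,"z":0,"ax":0,"ay":0,"az":0}]'
python3 -m jog '[{"x":0,"y":0,"z":-0.05,"ax":0,"ay":0,"az":0},{"x":0,"y":0,"z":-0.1,"ax":0,"ay":0,"az":0},{"x":0,"y":0,"z":-0.05,"ax":0,"ay":0,"az":0}]'
python3 -c "
from h import *
st();go(.43,.1365,.18,-.07,9)"
```

```text
time: 50.2
tool_pos: [0.5169, -0.1311, 0.1252]
tcp_rot: [[0.999, 0.037, -0.002], [0.037, -0.999, 0.001], [-0.002, -0.001, -1.0]]
force: [-9.8, 4.4, 22.3]
width: 0.0003
gripper_force: 11.2
time: 50.4
tool_pos: [0.5169, -0.1311, 0.1252]
tcp_rot: [[0.999, 0.037, -0.001], [0.037, -0.999, 0.001], [-0.001, -0.001, -1.0]]
force: [-9.8, 4.8, 21.2]
width: 0.0007
gripper_force: 10.9
time: 51.2
tool_pos: [0.5205, -0.2312, 0.1533]
tcp_rot: [[0.999, 0.036, -0.001], [0.036, -0.999, 0.001], [-0.001, -0.001, -1.0]]
force: [-0.5, 0.9, -0.0]
width: 0.0003
gripper_force: 0.0
time: 51.9
tool_pos: [0.5203, -0.2306, 0.1252]
tcp_rot: [[0.999, 0.038, -0.002], [0.038, -0.999, 0.0], [-0.002, -0.0, -1.0]]
force: [-8.8, 3.9, 19.8]
width: 0.0003
gripper_force: 10.3
time: 52.2
tool_pos: [0.5217, -0.2309, 0.2045]
tcp_rot: [[0.999, 0.038, 0.002], [0.038, -0.999, -0.001], [0.002, 0.001, -1.0]]
force: [0.5, -0.0, 0.5]
width: 0.001
gripper_force: 0.0
52.2 [ 0.5217 -0.2309  0.2045] [[0.999, 0.038, 0.002], [0.038, -0.999, -0.001], [0.002, 0.001, -1.0]] F [ 0.5 -0.   0.5] w 0.001 g 0.0 j [-0.46  0.1   1.88  0.    1.16  1.07]
go units [-0.1941 -0.9266  0.0602] perrow [-0.0216 -0.103   0.0067] az 1.08 yaw 0.0382 minrows 7.6
```

```bash

python3 -m jog '[{"x":-0.02,"y":-0.06,"z":0,"ax":0,"ay":0,"az":0},{"x":-0.022,"y":-0.105,"z":0,"ax":0,"ay":0,"az":0},{"x":-0.022,"y":-0.105,"z":0,"ax":0,"ay":0,"az":0},{"x":-0.022,"y":-0.105,"z":0,"ax":0,"ay":0,"az":0},{"x":-0.022,"y":-0.105,"z":0,"ax":0,"ay":0,"az":0},{"x":-0.022,"y":-0.105,"z":0,"ax":0,"ay":0,"az":0},{"x":-0.022,"y":-0.105,"z":0,"ax":0,"ay":0,"az":0},{"x":-0.022,"y":-0.105,"z":0,"ax":0,"ay":0,"az":0}]' 0.5
python3 -m jog '[{"x":-0.02,"y":-0.1,"z":0,"ax":0,"ay":0,"az":0},{"x":0,"y":-0.033,"z":0,"ax":0,"ay":0,"az":0},{"x":0,"y":0,"z":0,"ax":0,"ay":0,"az":0.5},{"x":0,"y":0,"z":0,"ax":0,"ay":0,"az":0.57},{"x":0,"y":0,"z":0,"ax":0,"ay":0,"az":0},{"x":0,"y":0,"z":0,"ax":0,"ay":0,"az":0},{"x":0,"y":0,"z":0,"ax":0,"ay":0,"az":0}]'
python3 -c "
from h import *
st();im,d=snap('wrist','w9')
blobs('w9',im,lo=300)"
```

```text
time: 53.0
tool_pos: [0.4379, 0.0857, 0.2017]
tcp_rot: [[0.999, 0.038, -0.001], [0.038, -0.999, 0.0], [-0.001, -0.0, -1.0]]
force: [0.2, -0.7, 0.4]
width: 0.0439
gripper_force: 0.0
time: 53.7
tool_pos: [0.4296, 0.136, 0.2022]
tcp_rot: [[0.998, -0.07, -0.0], [-0.07, -0.998, -0.0], [-0.0, 0.0, -1.0]]
force: [-0.6, -0.2, 1.5]
width: 0.0438
gripper_force: 0.0
53.7 [0.4296 0.136  0.2022] [[0.998, -0.07, -0.0], [-0.07, -0.998, -0.0], [-0.0, 0.0, -1.0]] F [-0.6 -0.2  1.5] w 0.0438 g 0.0 j [ 0.25 -0.13  2.12 -0.    1.16  1.89]
w9 [127.  76.] [0.5352 0.2313 0.092 ] LxW [0.023 0.07 ] yaw 0.045
w9 [308.  74.] [0.5283 0.1121 0.092 ] LxW [0.023 0.069] yaw 0.058
```

View pics/w9.png

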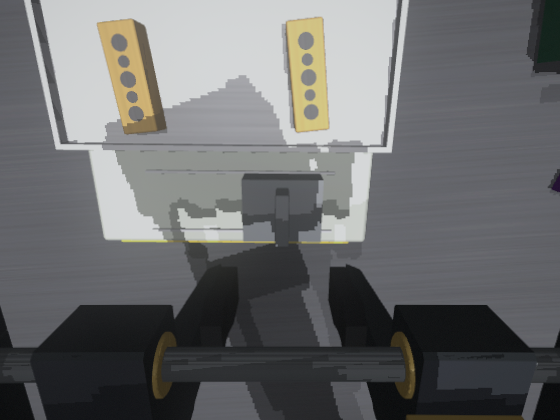

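The cover's top face is at about (243–322, 175–241), with the rib at (275–289, 188–243). Bars bar1 and bar3 lie flat in the pan at (131,76) and (308,74).

```bash
python3 -c "
from h import *
print(at_z('w9',282.5,208,.078),at_z('w9',282,188,.102),at_z('w9',283,244,.102),by_depth('w9',282,225))
print(at_z('w9',243,176,.078)-at_z('w9',322,176,.078),at_z('w9',282,175,.078),at_z('w9',282,241,.078))
c=at_z('w9',282,216,.102);go(c[0],c[1],.0925,-.07);print(c)"
```

```text
[0.43260088 0.13569756 0.078     ] [0.45493585 0.13444987 0.102     ] [0.41200656 0.13671223 0.102     ] [0.42616349 0.13647676 0.09933456]
[0.00418565 0.06062833 0.        ] [0.45915098 0.13423321 0.078     ] [0.40430152 0.13808035 0.078     ]
go units [ 0.0113 -0.0006  0.2745] perrow [ 0.0113 -0.0006  0.2745] az 0.0 yaw -0.0699 minrows 2.2
[0.4340984  0.13591145 0.102     ]
```

```bash

python3 -m jog '[{"x":0.008,"y":0,"z":0.06,"ax":0,"ay":0,"az":0},{"x":0,"y":0,"z":0.08,"ax":0,"ay":0,"az":0},{"x":0,"y":0,"z":0.06,"ax":0,"ay":0,"az":0},{"x":0,"y":0,"z":0.04,"ax":0,"ay":0,"az":0},{"x":0,"y":0,"z":0.02,"ax":0,"ay":0,"az":0},{"x":0,"y":0,"z":0.01,"ax":0,"ay":0,"az":0},{"x":0,"y":0,"z":0,"ax":0,"ay":0,"az":0},{"x":0,"y":0,"z":0,"ax":0,"ay":0,"az":0}]'
python3 -m jog '[{"x":0,"y":0,"z":0,"ax":0,"ay":0,"az":0},{"x":0,"y":0,"z":0,"ax":0,"ay":0,"az":0},{"x":0,"y":0,"z":0,"ax":0,"ay":0,"az":0},{"x":0,"y":0,"z":0,"ax":0,"ay":0,"az":0},{"x":0,"y":0,"z":0,"ax":0,"ay":0,"az":0},{"x":0,"y":0,"z":0,"ax":0,"ay":0,"az":0},{"x":0,"y":0,"z":0,"ax":0,"ay":0,"az":0}]' 1
python3 -m jog '[{"x":0,"y":-0.02,"z":0,"ax":0,"ay":0,"az":0},{"x":0,"y":-0.04,"z":0,"ax":0,"ay":0,"az":0},{"x":0,"y":-0.04,"z":0,"ax":0,"ay":0,"az":0},{"x":0,"y":-0.04,"z":0,"ax":0,"ay":0,"az":0},{"x":0,"y":-0.03,"z":0,"ax":0,"ay":0,"az":0},{"x":0,"y":-0.02,"z":0,"ax":0,"ay":0,"az":0},{"x":0,"y":0,"z":0,"ax":0,"ay":0,"az":0},{"x":0,"y":0,"z":0,"ax":0,"ay":0,"az":0}]'
```

```text
time: 54.55
tool_pos: [0.4337, 0.1362, 0.0954]
tcp_rot: [[0.998, -0.07, 0.002], [-0.07, -0.998, 0.0], [0.002, -0.001, -1.0]]
force: [1.0, 0.0, -0.2]
width: 0.0439
gripper_force: 0.0
time: 55.25
tool_pos: [0.4329, 0.1361, 0.0947]
tcp_rot: [[0.998, -0.07, 0.0], [-0.07, -0.998, 0.0], [0.0, -0.0, -1.0]]
force: [-1.7, 0.8, 2.6]
width: 0.0097
gripper_force: 30.0
time: 56.05
tool_pos: [0.4386, 0.2103, 0.0947]
tcp_rot: [[0.998, -0.069, 0.001], [-0.069, -0.998, -0.004], [0.001, 0.004, -1.0]]
force: [2.3, -9.2, 3.8]
width: 0.0096
gripper_force: 30.0
```

```bash

python3 -m jog '[{"x":0,"y":0,"z":0,"ax":0,"ay":0,"az":0},{"x":0,"y":0,"z":0,"ax":0,"ay":0,"az":0},{"x":0,"y":0,"z":0,"ax":0,"ay":0,"az":0},{"x":0,"y":0,"z":-0.04,"ax":0,"ay":0,"az":0},{"x":0,"y":0,"z":-0.08,"ax":0,"ay":0,"az":0},{"x":0,"y":0,"z":-0.08,"ax":0,"ay":0,"az":0},{"x":0,"y":0,"z":-0.04,"ax":0,"ay":0,"az":0}]' 0.6
python3 -m jog '[{"x":0,"y":0.06,"z":0,"ax":0,"ay":0,"az":0},{"x":0,"y":0.08,"z":0,"ax":0,"ay":0,"az":0},{"x":0,"y":0.048,"z":0,"ax":0,"ay":0,"az":0},{"x":0,"y":0,"z":0,"ax":0,"ay":0,"az":0},{"x":0,"y":0,"z":0,"ax":0,"ay":0,"az":0},{"x":0,"y":0,"z":0,"ax":0,"ay":0,"az":0}]' 1
python3 -c "
from h import *
im,d=snap('wrist','w10');st();blobs('w10',im,lo=300);im,d=snap('top','t4');blobs('t4',im)"
```

```text
time: 56.75
tool_pos: [0.4392, 0.2127, 0.1933]
tcp_rot: [[0.998, -0.07, 0.003], [-0.07, -0.998, 0.002], [0.003, -0.002, -1.0]]
force: [0.3, 0.5, 0.5]
width: 0.0356
gripper_force: 0.0
time: 57.35
tool_pos: [0.433, 0.1376, 0.1905]
tcp_rot: [[0.998, -0.07, -0.0], [-0.07, -0.998, 0.001], [-0.0, -0.001, -1.0]]
force: [-0.5, 0.5, 0.5]
width: 0.0007
gripper_force: 0.0
57.4 [0.4329 0.1376 0.1905] [[0.998, -0.069, -0.0], [-0.069, -0.998, 0.0], [-0.0, -0.0, -1.0]] F [-0.3  1.  -0.6] w 0.0006 g 0.0 j [ 0.25 -0.12  2.12  0.    1.13  1.89]
w10 [124.  80.] [0.5353 0.2308 0.092 ] LxW [0.023 0.07 ] yaw 0.062
w10 [312.  79.] [0.5284 0.1121 0.092 ] LxW [0.023 0.069] yaw 0.06
t4 [  8. 379.] [0.1515 0.7581 0.092 ] LxW [0.044 0.181] yaw 0.087
t4 [241. 242.] [0.5266 0.1118 0.092 ] LxW [0.018 0.063] yaw 0.057
t4 [200. 237.] [0.5421 0.2312 0.092 ] LxW [0.02  0.046] yaw 0.025
t4 [244. 211.] [0.6157 0.1051 0.092 ] LxW [0.017 0.064] yaw 0.007
t4 [202. 209.] [0.6229 0.2247 0.092 ] LxW [0.02  0.064] yaw 0.024
t4 [292. 154.] [ 0.7827 -0.0334  0.092 ] LxW [0.066 0.064] yaw -0.775
t4 [152.  53.] [1.1193 0.3958 0.092 ] LxW [0.354 0.108] yaw -0.217
t4 [109.  27.] [1.2172 0.5411 0.092 ] LxW [0.194 0.067] yaw 0.032
```

View pics/w10.png

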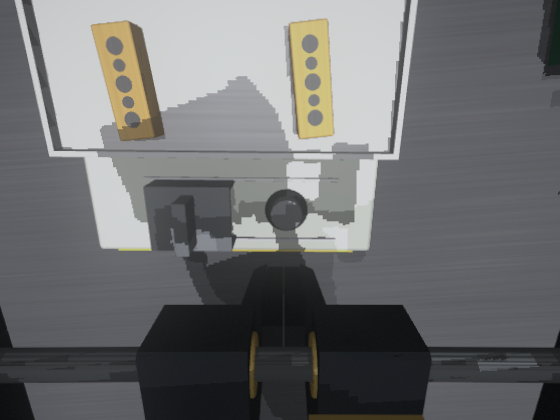

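The key is exposed at (286,209), the cover is slid aside to (191,215), and all four bars are in the pan.

```bash
python3 -c "
from h import *
k=at_z('w10',286.5,209,.066);print(k);go(k[0],k[1],.0705)"
```

```text
[0.43490545 0.13422788 0.066     ]
go units [0.0055 0.0082 0.2999] perrow [0.0055 0.0082 0.2999] az 0 yaw -0.0692 minrows 2.4
```

```bash

python3 -m jog '[{"x":0.004,"y":0.007,"z":0.06,"ax":0,"ay":0,"az":0},{"x":0,"y":0,"z":0.08,"ax":0,"ay":0,"az":0},{"x":0,"y":0,"z":0.06,"ax":0,"ay":0,"az":0},{"x":0,"y":0,"z":0.04,"ax":0,"ay":0,"az":0},{"x":0,"y":0,"z":0.02,"ax":0,"ay":0,"az":0},{"x":0,"y":0,"z":0,"ax":0,"ay":0,"az":0}]'
python3 -m jog '[{"x":0,"y":0,"z":0.015,"ax":0,"ay":0,"az":0},{"x":0,"y":0,"z":0.01,"ax":0,"ay":0,"az":0},{"x":0,"y":0,"z":0.01,"ax":0,"ay":0,"az":0},{"x":0,"y":0,"z":0.01,"ax":0,"ay":0,"az":0},{"x":0,"y":0,"z":0,"ax":0,"ay":0,"az":0},{"x":0,"y":0,"z":0,"ax":0,"ay":0,"az":0},{"x":0,"y":0,"z":0,"ax":0,"ay":0,"az":0}]'
```

```text
time: 58.05
tool_pos: [0.4334, 0.1341, 0.0854]
tcp_rot: [[0.998, -0.069, -0.003], [-0.069, -0.998, -0.001], [-0.003, 0.001, -1.0]]
force: [0.2, 0.5, -0.5]
width: 0.0002
gripper_force: 0.0
time: 58.75
tool_pos: [0.4354, 0.1343, 0.0711]
tcp_rot: [[0.998, -0.07, 0.002], [-0.07, -0.998, 0.001], [0.002, -0.001, -1.0]]
force: [-5.1, -0.7, 17.9]
width: 0.0001
gripper_force: 9.2
```

```bash

python3 -m jog '[{"x":0,"y":0,"z":-0.03,"ax":0,"ay":0,"az":0},{"x":0,"y":0,"z":-0.08,"ax":0,"ay":0,"az":0},{"x":0,"y":0,"z":-0.08,"ax":0,"ay":0,"az":0},{"x":0,"y":0,"z":-0.04,"ax":0,"ay":0,"az":0},{"x":0,"y":-0.06,"z":0,"ax":0,"ay":0,"az":0},{"x":0,"y":-0.08,"z":0,"ax":0,"ay":0,"az":0},{"x":0,"y":-0.05,"z":0,"ax":0,"ay":0,"az":0},{"x":0,"y":0,"z":0,"ax":0,"ay":0,"az":0}]'
python3 -m jog '[{"x":0,"y":0,"z":0,"ax":0,"ay":0,"az":0},{"x":0,"y":0,"z":0,"ax":0,"ay":0,"az":0},{"x":0,"y":0,"z":0,"ax":0,"ay":0,"az":0},{"x":0,"y":0,"z":0,"ax":0,"ay":0,"az":0}]' 0.5
python3 -c "
from h import *
st();go(.4384,.2106,.0945,-.07)"
```

```text
time: 59.55
tool_pos: [0.4399, 0.2115, 0.1608]
tcp_rot: [[0.998, -0.068, 0.001], [-0.068, -0.998, 0.001], [0.001, -0.001, -1.0]]
force: [-0.7, 1.1, 0.6]
width: 0.0004
gripper_force: 0.0
time: 59.95
tool_pos: [0.4395, 0.209, 0.1604]
tcp_rot: [[0.997, -0.071, -0.0], [-0.071, -0.997, -0.0], [-0.0, 0.0, -1.0]]
force: [0.9, -0.6, 0.5]
width: 0.0301
gripper_force: 0.0
59.95 [0.4395 0.209  0.1604] [[0.997, -0.071, -0.0], [-0.071, -0.997, -0.0], [-0.0, 0.0, -1.0]] F [ 0.9 -0.6  0.5] w 0.0301 g 0.0 j [ 0.39 -0.02  2.09 -0.    1.07  2.03]
go units [-0.0031 -0.0039  0.1648] perrow [-0.0031 -0.0039  0.1648] az -0.01 yaw -0.0712 minrows 1.3
```

```bash

python3 -m jog '[{"x":-0.003,"y":-0.004,"z":0.04,"ax":0,"ay":0,"az":0},{"x":0,"y":0,"z":0.05,"ax":0,"ay":0,"az":0},{"x":0,"y":0,"z":0.04,"ax":0,"ay":0,"az":0},{"x":0,"y":0,"z":0.02,"ax":0,"ay":0,"az":0},{"x":0,"y":0,"z":0.014,"ax":0,"ay":0,"az":0},{"x":0,"y":0,"z":0,"ax":0,"ay":0,"az":0},{"x":0,"y":0,"z":0,"ax":0,"ay":0,"az":0}]'
python3 -m jog '[{"x":0,"y":0,"z":0,"ax":0,"ay":0,"az":0},{"x":0,"y":0,"z":0,"ax":0,"ay":0,"az":0},{"x":0,"y":0,"z":0,"ax":0,"ay":0,"az":0},{"x":0,"y":0,"z":0,"ax":0,"ay":0,"az":0},{"x":0,"y":0,"z":0,"ax":0,"ay":0,"az":0},{"x":0,"y":0,"z":0,"ax":0,"ay":0,"az":0},{"x":0,"y":0,"z":0,"ax":0,"ay":0,"az":0}]' 1
python3 -m jog '[{"x":0,"y":0.02,"z":0,"ax":0,"ay":0,"az":0},{"x":0,"y":0.04,"z":0,"ax":0,"ay":0,"az":0},{"x":0,"y":0.04,"z":0,"ax":0,"ay":0,"az":0},{"x":0,"y":0.04,"z":0,"ax":0,"ay":0,"az":0},{"x":0,"y":0.03,"z":0,"ax":0,"ay":0,"az":0},{"x":0,"y":0.023,"z":0,"ax":0,"ay":0,"az":0},{"x":0,"y":0,"z":0,"ax":0,"ay":0,"az":0},{"x":0,"y":0,"z":0,"ax":0,"ay":0,"az":0}]'
python3 -m jog '[{"x":0,"y":0,"z":0,"ax":0,"ay":0,"az":0},{"x":0,"y":0,"z":0,"ax":0,"ay":0,"az":0}]'
```

```text
time: 60.65
tool_pos: [0.439, 0.2115, 0.0955]
tcp_rot: [[0.998, -0.07, 0.001], [-0.07, -0.998, 0.0], [0.001, -0.0, -1.0]]
force: [-0.2, 0.7, 0.2]
width: 0.0439
gripper_force: 0.0
time: 61.35
tool_pos: [0.4385, 0.2102, 0.0951]
tcp_rot: [[0.998, -0.07, -0.0], [-0.07, -0.998, -0.002], [-0.0, 0.002, -1.0]]
force: [-1.6, -5.2, 3.2]
width: 0.0101
gripper_force: 30.0
time: 62.15
tool_pos: [0.4328, 0.1351, 0.0951]
tcp_rot: [[0.997, -0.072, -0.001], [-0.072, -0.997, 0.002], [-0.001, -0.002, -1.0]]
force: [-2.8, 5.5, 3.5]
width: 0.0097
gripper_force: 30.0
time: 62.35
tool_pos: [0.4328, 0.1352, 0.0951]
tcp_rot: [[0.997, -0.071, -0.001], [-0.071, -0.997, 0.002], [-0.001, -0.002, -1.0]]
force: [-3.8, 5.3, 3.2]
width: 0.01
gripper_force: 30.0
```

```bash

python3 -m jog '[{"x":0,"y":0,"z":0,"ax":0,"ay":0,"az":0},{"x":0,"y":0,"z":0,"ax":0,"ay":0,"az":0},{"x":0,"y":0,"z":0,"ax":0,"ay":0,"az":0},{"x":0,"y":0,"z":-0.04,"ax":0,"ay":0,"az":0},{"x":0,"y":0,"z":-0.1,"ax":0,"ay":0,"az":0},{"x":0,"y":0,"z":-0.1,"ax":0,"ay":0,"az":0},{"x":0,"y":0,"z":-0.1,"ax":0,"ay":0,"az":0}]' 0.5
python3 -m jog '[{"x":0,"y":0.06,"z":0,"ax":0,"ay":0,"az":0},{"x":0,"y":0.1,"z":0,"ax":0,"ay":0,"az":0},{"x":0,"y":0.1,"z":0,"ax":0,"ay":0,"az":0},{"x":0,"y":0.1,"z":0,"ax":0,"ay":0,"az":0},{"x":0,"y":0.1,"z":0,"ax":0,"ay":0,"az":0},{"x":0,"y":0.06,"z":0,"ax":0,"ay":0,"az":0},{"x":0,"y":0,"z":0,"ax":0,"ay":0,"az":0},{"x":0,"y":0,"z":0,"ax":0,"ay":0,"az":0}]'
python3 -c "
from h import *
st();im,d=snap('top','t5');blobs('t5',im)
c=lambda a:cv2.resize(a[170:305,165:405,::-1],(720,405),interpolation=cv2.INTER_CUBIC)
cv2.imwrite('pics/t5c.png',c(im))"
```

```text
time: 63.05
tool_pos: [0.4328, 0.134, 0.232]
tcp_rot: [[0.998, -0.07, -0.001], [-0.07, -0.998, -0.001], [-0.001, 0.001, -1.0]]
force: [0.2, -0.4, 0.4]
width: 0.0439
gripper_force: 0.0
time: 63.85
tool_pos: [0.4184, -0.0733, 0.2307]
tcp_rot: [[0.997, -0.072, -0.0], [-0.072, -0.997, 0.0], [-0.0, -0.0, -1.0]]
force: [0.8, 0.3, -1.1]
width: 0.0444
gripper_force: 0.0
63.85 [ 0.4184 -0.0733  0.2307] [[0.997, -0.072, -0.0], [-0.072, -0.997, 0.0], [-0.0, -0.0, -1.0]] F [ 0.8  0.3 -1.1] w 0.0444 g 0.0 j [-0.23 -0.21  2.13  0.    1.23  1.41]
t5 [  8. 379.] [0.1515 0.7581 0.092 ] LxW [0.044 0.181] yaw 0.087
t5 [241. 242.] [0.5266 0.1117 0.092 ] LxW [0.018 0.063] yaw 0.06
t5 [200. 240.] [0.5335 0.231  0.092 ] LxW [0.02  0.063] yaw 0.025
t5 [244. 211.] [0.6157 0.1051 0.092 ] LxW [0.017 0.064] yaw 0.007
t5 [202. 209.] [0.6229 0.2247 0.092 ] LxW [0.02  0.064] yaw 0.024
t5 [292. 154.] [ 0.782  -0.0341  0.092 ] LxW [0.059 0.07 ] yaw -0.017
t5 [154.  50.] [1.1311 0.3919 0.092 ] LxW [0.343 0.029] yaw 0.01
t5 [109.  27.] [1.2172 0.541  0.092 ] LxW [0.194 0.066] yaw 0.03
```

View pics/t5c.png

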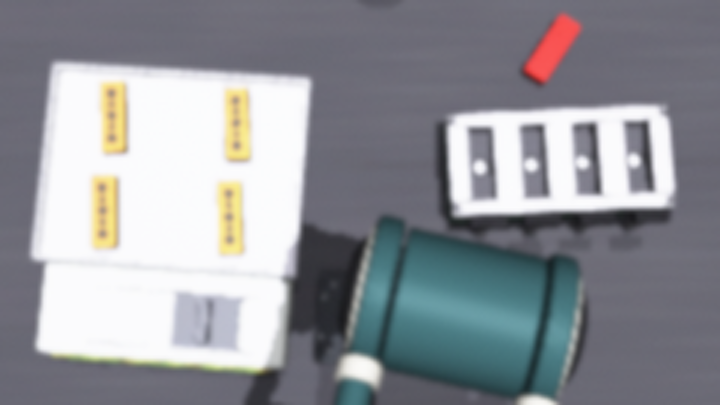

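Four bars lie flat in the pan at crop (115,118), (237,125), (105,212) and (231,217). The mould is empty and the cover is back at its starting spot, (207,320). Handing in.

```bash
python3 -c "
from workcell import env
print(env.hand_in())"
```

```text
the job is handed in; nothing more can be done
None
```

The job is handed in at about 64 s (limit 210 s): all four castings lie apart in the pan, the key was pressed fully down with the batch in place, the cover is slid back over it, and all four rods are pushed down; the hand-in gave no verdict.

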